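# Load the inspection rack from the waiting row

### The arm

A 6-joint arm with a two-finger parallel gripper is mounted at the origin on the work surface. World frame = base frame: x ahead of the robot, y to its left, z up, the work surface at z = 0. Lengths are in mm, angles in degrees, forces in N, time in s.
With the tool pointing down it reaches from about 350 to 850 mm from the base axis. Payload 8.1 kg.
Tool frame: the origin (TCP) lies at the very end of the fingers, on their centre line; the grasp point (between the pads) lies 19 mm behind it (r.grip_depth is the distance from the TCP to the grasp point, in mm); z points along the fingers, y is the direction in which the jaws open and shut (so a half turn about z gives the same grasp; the last joint's range is limited). The gripper opens to 85 mm and grips with 20 to 120 N. Pads are 22 mm wide; open, the fingers measure 114 mm over their backs; the gripper's body (76 mm by 85 mm) begins 54 mm behind the grasp point. The pads swing forward as they close: fully open they stand 13 mm farther back than shut.
Start: joints at [63.461, 7.471, 85.268, -0, 87.261, -4.893], TCP at [221.305, 557.7, 196.192] pointing down, gripper open.
Joint ranges: [-169.43, 169.43], [-51.17, 129.36], [1.28, 143.12], [-76.62, 256.62], [0, 156.53], [-152.29, 152.29]. Speed limits (degrees/s): [136.94, 136.94, 159.86, 180, 180, 180].

### API

Orientations are given as [roll, pitch, yaw] about the fixed x, y, z axes, in that order (R = Rz(yaw) Ry(pitch) Rx(roll)).
In Python, from bench import r gives the robot as it stands.
- The arm moves only by the tool move_arm, never from a script. Its argument "series" is a list of rows, each an object with "gripper": the opening, from 0 (shut) to 1 (fully open); "translation": the shift along the tool's x, y, z in mm, a list of three; "twist": the turn, a rotation vector about the tool's x, y, z in degrees, a list of three. In form: [{"gripper": gripper, "translation": [tx, ty, tz], "twist": [ax, ay, az]}, ...]. A call has 1 to 8 rows; each row shifts and turns the pose as measured when the row begins, along the tool's axes as they then stand; what a row does not reach is not made up. A row lasts 1/12 s, in which the tool goes at most 41.7 mm and 7.16 degrees, less where a joint would pass 70% of its speed; a pose out of reach is approached as far as the arm can. A call is refused whole if a number of a shift passes 41.7 or a number of a turn 7.16, either way. A call with a gripper value outside its range is refused whole. The fingers move at their own pace and stop on an object; "force" is the grip in N (left out, the last holds). Time passes only in rows, so rows that do not move let the fingers close. It gives the time, the measured TCP pose, the force and the opening at its end, in the units of the state.
- r.sense(): the state, without advancing time (a new reading comes with each control period).
- r.snapshot(name): name is "scene" or "top" or "wrist"; returns a dict with "pixels" (420x560x3 uint8, red, green, blue), "fovy" (degrees; the focal length in pixels is half the picture's height over the tangent of half this angle, whatever the lens; pixels are square), "cx", "cy" (the principal point, pixels), "xyz" and "orientation" of the camera in the world; the wrist camera has in their place "hand_eye" (4x4, takes a point from camera to tool coordinates, whose origin is the TCP and whose axes are the flange's). Camera axes: x right, y down, z forward; pixel columns grow to the right and rows downward; lengths in mm; the calibration is good to about 2 mm. A picture is of the moment at which its call begins: read the wrist's pose just before it. There is no depth.
- r.hand_in(): hands the job in, once; it reports no verdict.
The state is a dict: "time": time; "joint_pos": joint angles; "qd": joint speeds; "joint_efforts": joint torques, N m; "tool_pos": TCP position; "tcp_rot": TCP orientation; "ft_force": force on the tool from outside, world axes, zero at the start; "wrist_torque": the same for the moment, N m; "finger_gap": finger opening in mm.
Only numpy, scipy, OpenCV 4.12 (cv2) and the standard library are available. Lean on these libraries where they do the work, as an engineer would, in place of code of your own. Each camera call takes 0.05 s, during which the arm holds its last target. There are 200 camera calls.

### The job

Move the four pill bottles from their coloured cups on the waiting rack into the four bays of the inspection rack, one per bay, keeping the order of the queue: the bottle whose cup is nearest the robot goes into the bay next to the purple block, the next one into the bay after it, and so on to the farthest bottle in the bay farthest from the purple block. Set them all down standing upright on the bay floors, and never let a bottle fall over.

Things in the scene. Friction and masses are not known exactly. Their poses are not given: they have to be found in the camera images.
- bottle_red: round white pill bottle with a red cap and a red stripe on its label; sizes in mm: body diameter 38, straight sides from 0 to 56 high, cap diameter 33 from 62 to 82 (its top), about 70 g. Origin: centre of its underside, z up along its axis. At the start it stands in the red cup.
- bottle_yellow: round white pill bottle with a yellow cap and a yellow stripe on its label; sizes in mm: body diameter 38, straight sides from 0 to 56 high, cap diameter 33 from 62 to 82 (its top), about 70 g. Origin: centre of its underside, z up along its axis. At the start it stands in the yellow cup.
- bottle_green: round white pill bottle with a green cap and a green stripe on its label; sizes in mm: body diameter 38, straight sides from 0 to 56 high, cap diameter 33 from 62 to 82 (its top), about 70 g. Origin: centre of its underside, z up along its axis. At the start it stands in the green cup.
- bottle_blue: round white pill bottle with a blue cap and a blue stripe on its label; sizes in mm: body diameter 38, straight sides from 0 to 56 high, cap diameter 33 from 62 to 82 (its top), about 70 g. Origin: centre of its underside, z up along its axis. At the start it stands in the blue cup.
- cup_red: fixed shallow red cup, outer diameter 60, 11 high, floor 5 above its underside, inside width about 50; the red-capped bottle starts in it. The four cups stand in a row, 70 apart, on a fixed steel waiting rack (300 x 80, 8 thick), each bottle's cup showing its place in the row; the row runs roughly away from the robot. Origin: centre of the underside; x along the row, away from the robot.
- cup_yellow: fixed shallow yellow cup, outer diameter 60, 11 high, floor 5 above its underside, inside width about 50; the yellow-capped bottle starts in it. The four cups stand in a row, 70 apart, on a fixed steel waiting rack (300 x 80, 8 thick), each bottle's cup showing its place in the row; the row runs roughly away from the robot. Origin: centre of the underside; x along the row, away from the robot.
- cup_green: fixed shallow green cup, outer diameter 60, 11 high, floor 5 above its underside, inside width about 50; the green-capped bottle starts in it. The four cups stand in a row, 70 apart, on a fixed steel waiting rack (300 x 80, 8 thick), each bottle's cup showing its place in the row; the row runs roughly away from the robot. Origin: centre of the underside; x along the row, away from the robot.
- cup_blue: fixed shallow blue cup, outer diameter 60, 11 high, floor 5 above its underside, inside width about 50; the blue-capped bottle starts in it. The four cups stand in a row, 70 apart, on a fixed steel waiting rack (300 x 80, 8 thick), each bottle's cup showing its place in the row; the row runs roughly away from the robot. Origin: centre of the underside; x along the row, away from the robot.
- inspection_rack: fixed grey metal rack 350 long (its x axis, roughly away from the robot) x 72 wide (y), four open bays in a row centred at x = -105, -35, 35, 105, y = 0; each bay 66 x 64 inside, white floor 6 and wall tops 20 above the underside. Each end ledge carries a block (one purple, one white). Left or right of the waiting rack. Origin: centre of the underside.
- purple_block: fixed purple block 24 x 60 x 30 high on one end ledge of the inspection rack (either end; an equal white block is on the other); it marks the first bay, whose centre is 55 along the row from the block's centre; the others follow at 125, 195 and 265. Origin: centre of its underside.
Mind the look-alikes: they are no part of the job. What is shaped like the bottle_red but black is not meant. Leave any black look-alike of the bottle_blue alone.

How it is judged (in metres and radians):
At the end, for the whole second after the job is handed in: Each bottle stands in its bay in queue order, the one from the cup nearest the robot next to the purple block: within 15 mm of the bay centre across the row and 16 mm along it, underside within 4 mm of the bay floor, upright within 0.12 rad, at rest (((x of each of cup_yellow, cup_green, cup_blue in the frame of cup_red above 0 m and horizontal distance between bottle_red and purple_block between 0.039 and 0.071 m) or (x of cup_yellow in the frame of cup_red below 0 m and x of each of cup_green, cup_blue in the frame of cup_red above 0 m and horizontal distance between bottle_red and purple_block between 0.109 and 0.141 m) or (x of each of cup_yellow, cup_blue in the frame of cup_red above 0 m and x of cup_green in the frame of cup_red below 0 m and horizontal distance between bottle_red and purple_block between 0.109 and 0.141 m) or (x of each of cup_yellow, cup_green in the frame of cup_red above 0 m and x of cup_blue in the frame of cup_red below 0 m and horizontal distance between bottle_red and purple_block between 0.109 and 0.141 m) or (x of each of cup_yellow, cup_green in the frame of cup_red below 0 m and x of cup_blue in the frame of cup_red above 0 m and horizontal distance between bottle_red and purple_block between 0.179 and 0.211 m) or (x of each of cup_yellow, cup_blue in the frame of cup_red below 0 m and x of cup_green in the frame of cup_red above 0 m and horizontal distance between bottle_red and purple_block between 0.179 and 0.211 m) or (x of cup_yellow in the frame of cup_red above 0 m and x of each of cup_green, cup_blue in the frame of cup_red below 0 m and horizontal distance between bottle_red and purple_block between 0.179 and 0.211 m) or (x of each of cup_yellow, cup_green, cup_blue in the frame of cup_red below 0 m and horizontal distance between bottle_red and purple_block between 0.249 and 0.281 m)) and y of bottle_red in the frame of inspection_rack between -0.015 and 0.015 m and z of bottle_red in the frame of inspection_rack between 0.002 and 0.01 m and x of bottle_red in the frame of inspection_rack between -0.121 and 0.121 m and angle between each of bottle_red, bottle_yellow, bottle_green, bottle_blue's own z axis and vertical below 0.12 rad and linear speed of each of bottle_red, bottle_yellow, bottle_green, bottle_blue below 0.02 m/s and angular speed of each of bottle_red, bottle_yellow, bottle_green, bottle_blue below 0.2 rad/s and ((x of each of cup_red, cup_green, cup_blue in the frame of cup_yellow above 0 m and horizontal distance between bottle_yellow and purple_block between 0.039 and 0.071 m) or (x of cup_red in the frame of cup_yellow below 0 m and x of each of cup_green, cup_blue in the frame of cup_yellow above 0 m and horizontal distance between bottle_yellow and purple_block between 0.109 and 0.141 m) or (x of each of cup_red, cup_blue in the frame of cup_yellow above 0 m and x of cup_green in the frame of cup_yellow below 0 m and horizontal distance between bottle_yellow and purple_block between 0.109 and 0.141 m) or (x of each of cup_red, cup_green in the frame of cup_yellow above 0 m and x of cup_blue in the frame of cup_yellow below 0 m and horizontal distance between bottle_yellow and purple_block between 0.109 and 0.141 m) or (x of each of cup_red, cup_green in the frame of cup_yellow below 0 m and x of cup_blue in the frame of cup_yellow above 0 m and horizontal distance between bottle_yellow and purple_block between 0.179 and 0.211 m) or (x of each of cup_red, cup_blue in the frame of cup_yellow below 0 m and x of cup_green in the frame of cup_yellow above 0 m and horizontal distance between bottle_yellow and purple_block between 0.179 and 0.211 m) or (x of cup_red in the frame of cup_yellow above 0 m and x of each of cup_green, cup_blue in the frame of cup_yellow below 0 m and horizontal distance between bottle_yellow and purple_block between 0.179 and 0.211 m) or (x of each of cup_red, cup_green, cup_blue in the frame of cup_yellow below 0 m and horizontal distance between bottle_yellow and purple_block between 0.249 and 0.281 m)) and y of bottle_yellow in the frame of inspection_rack between -0.015 and 0.015 m and z of bottle_yellow in the frame of inspection_rack between 0.002 and 0.01 m and x of bottle_yellow in the frame of inspection_rack between -0.121 and 0.121 m and ((x of each of cup_red, cup_yellow, cup_blue in the frame of cup_green above 0 m and horizontal distance between bottle_green and purple_block between 0.039 and 0.071 m) or (x of cup_red in the frame of cup_green below 0 m and x of each of cup_yellow, cup_blue in the frame of cup_green above 0 m and horizontal distance between bottle_green and purple_block between 0.109 and 0.141 m) or (x of each of cup_red, cup_blue in the frame of cup_green above 0 m and x of cup_yellow in the frame of cup_green below 0 m and horizontal distance between bottle_green and purple_block between 0.109 and 0.141 m) or (x of each of cup_red, cup_yellow in the frame of cup_green above 0 m and x of cup_blue in the frame of cup_green below 0 m and horizontal distance between bottle_green and purple_block between 0.109 and 0.141 m) or (x of each of cup_red, cup_yellow in the frame of cup_green below 0 m and x of cup_blue in the frame of cup_green above 0 m and horizontal distance between bottle_green and purple_block between 0.179 and 0.211 m) or (x of each of cup_red, cup_blue in the frame of cup_green below 0 m and x of cup_yellow in the frame of cup_green above 0 m and horizontal distance between bottle_green and purple_block between 0.179 and 0.211 m) or (x of cup_red in the frame of cup_green above 0 m and x of each of cup_yellow, cup_blue in the frame of cup_green below 0 m and horizontal distance between bottle_green and purple_block between 0.179 and 0.211 m) or (x of each of cup_red, cup_yellow, cup_blue in the frame of cup_green below 0 m and horizontal distance between bottle_green and purple_block between 0.249 and 0.281 m)) and y of bottle_green in the frame of inspection_rack between -0.015 and 0.015 m and z of bottle_green in the frame of inspection_rack between 0.002 and 0.01 m and x of bottle_green in the frame of inspection_rack between -0.121 and 0.121 m and ((x of each of cup_red, cup_yellow, cup_green in the frame of cup_blue above 0 m and horizontal distance between bottle_blue and purple_block between 0.039 and 0.071 m) or (x of cup_red in the frame of cup_blue below 0 m and x of each of cup_yellow, cup_green in the frame of cup_blue above 0 m and horizontal distance between bottle_blue and purple_block between 0.109 and 0.141 m) or (x of each of cup_red, cup_green in the frame of cup_blue above 0 m and x of cup_yellow in the frame of cup_blue below 0 m and horizontal distance between bottle_blue and purple_block between 0.109 and 0.141 m) or (x of each of cup_red, cup_yellow in the frame of cup_blue above 0 m and x of cup_green in the frame of cup_blue below 0 m and horizontal distance between bottle_blue and purple_block between 0.109 and 0.141 m) or (x of each of cup_red, cup_yellow in the frame of cup_blue below 0 m and x of cup_green in the frame of cup_blue above 0 m and horizontal distance between bottle_blue and purple_block between 0.179 and 0.211 m) or (x of each of cup_red, cup_green in the frame of cup_blue below 0 m and x of cup_yellow in the frame of cup_blue above 0 m and horizontal distance between bottle_blue and purple_block between 0.179 and 0.211 m) or (x of cup_red in the frame of cup_blue above 0 m and x of each of cup_yellow, cup_green in the frame of cup_blue below 0 m and horizontal distance between bottle_blue and purple_block between 0.179 and 0.211 m) or (x of each of cup_red, cup_yellow, cup_green in the frame of cup_blue below 0 m and horizontal distance between bottle_blue and purple_block between 0.249 and 0.281 m)) and y of bottle_blue in the frame of inspection_rack between -0.015 and 0.015 m and z of bottle_blue in the frame of inspection_rack between 0.002 and 0.01 m and x of bottle_blue in the frame of inspection_rack between -0.121 and 0.121 m); the robot touches nothing.
It fails at once if a bottle is knocked or tipped over (more than 0.8 rad) (angle between any of bottle_red, bottle_yellow, bottle_green, bottle_blue's own z axis and vertical above 0.8 rad).
It also fails if it takes over 112 s, if anything falls off the work surface, if the arm or the gripper's body presses on something with over 40 N, if the wrist force passes 120 N, or if a joint passes its speed limit or range.

## Working session

There is one attempt and no reset: what is moved stays moved. The work goes in short steps, Python scripts to look and compute and a tool call to move; the robot and the scene stay as the last step left them, time stands still between calls to the robot, and variables do not carry over. Pictures are saved under pics/ and viewed, about 12 in all and at most 16, crops included, and the job is handed in when it is done.

Besides the shell and the picture viewer there is one more tool, called as name([rows], argument=value, ...), one row to a line, values as JSON. move_arm: Moves the arm, as the interface text tells. Its arguments: {"type":"object","properties":{"series":{"type":"array"},"force":{"type":"number"}},"required":["series"]}

```bash
mkdir -p pics; ls
cat > h.py <<'E'
import numpy as np, cv2
from scipy.spatial.transform import Rotation as R
from bench import r
def snap(name,fn=None):
    s=r.sense(); p=r.snapshot(name)
    if fn: cv2.imwrite('pics/'+fn,p['pixels'][:,:,::-1])
    if name=='wrist':
        T=np.eye(4);T[:3,:3]=R.from_euler('xyz',s['tcp_rot'],degrees=True).as_matrix();T[:3,3]=s['tool_pos']
        p['T']=T@np.array(p['hand_eye'])
    else:
        T=np.eye(4);o=np.array(p['orientation']);T[:3,:3]=o if o.shape==(3,3) else R.from_euler('xyz',o,degrees=True).as_matrix();T[:3,3]=p['xyz'];p['T']=T
    p['f']=p['pixels'].shape[0]/2/np.tan(np.radians(p['fovy'])/2)
    return p
def ray(p,u,v,z):
    d=p['T'][:3,:3]@np.array([(u-p['cx'])/p['f'],(v-p['cy'])/p['f'],1]);c=p['T'][:3,3]
    return c+d*(z-c[2])/d[2]
E
python3 - <<'E'
from h import *
for n in('scene','top'):
    p=snap(n,n+'.png');print(n,{k:v for k,v in p.items() if k not in('pixels','T')})
print(r.sense())
E
```

```text
pics
scene {'fovy': 50.828328117010464, 'cx': 282.0975572254538, 'cy': 212.87545169329042, 'xyz': array([1137.45535566,   44.64129553,  670.89773448]), 'orientation': array([-135.0481801 ,    0.34137152,   88.16316629]), 'f': np.float64(441.9769559339496)}
top {'fovy': 44.56485200233089, 'cx': 270.6604545539677, 'cy': 215.09572667152747, 'xyz': array([ 309.64427903,   74.28647571, 1298.98863453]), 'orientation': array([-1.70197061e+02, -8.61675743e-02, -9.05525116e+01]), 'f': np.float64(512.4805894221142)}
{'time': 0.1, 'joint_pos': array([ 6.34620983e+01,  7.51202668e+00,  8.53232843e+01, -5.25078639e-04,
        8.72604094e+01, -4.89285515e+00]), 'qd': array([-0.04721249, -0.09244161, -0.20433732,  0.05133977,  0.00387658,
       -0.01833359]), 'joint_efforts': array([ 1.85690107e-03, -5.70961940e+01, -5.01937580e+01, -2.37501226e-04,
        8.31503829e-03,  8.18088006e-05]), 'tool_pos': array([221.04802667, 557.20736836, 195.23403739]), 'tcp_rot': array([-1.79904584e+02, -7.64171458e-03,  1.58354973e+02]), 'ft_force': array([-0.11338141,  0.70057674, -0.28559522]), 'wrist_torque': array([ 0.0093719 , -0.01199305, -0.02058581]), 'finger_gap': 84.8799187066708}
```

View pics/scene.png

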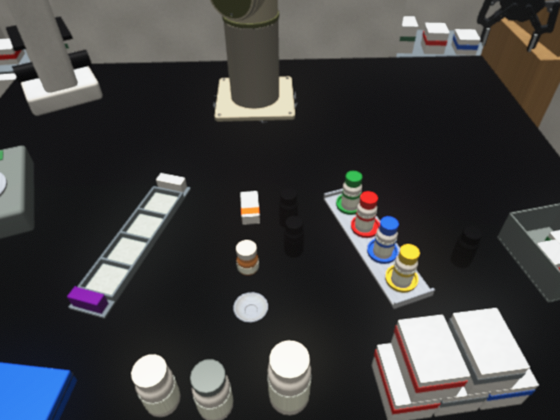

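View pics/top.png

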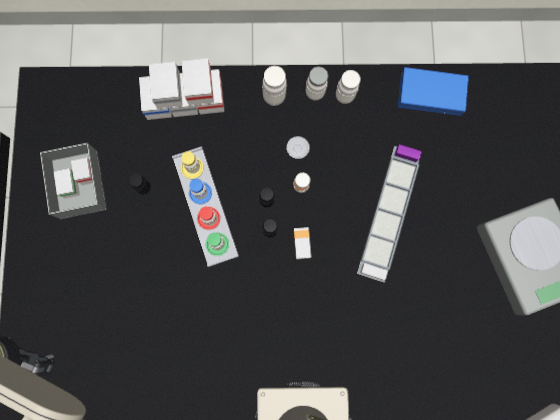

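The scene shows the queue from the robot outward as green, red, blue, yellow: top-view px (217,243), (208,217), (200,191), (192,166). The purple block is at the far end of the inspection rack, px (408,153), and the white block is at the near end, px (374,271). The black look-alikes at px (138,183), (267,197) and (270,228) are not in the cups.

```bash
cat > m.py <<'E'
from h import *
P={n:snap(n) for n in('scene','top')}
def blobs(p,c):
    h=cv2.cvtColor(p['pixels'],cv2.COLOR_RGB2HSV);H,S,V=cv2.split(h)
    lo,hi={'green':(50,75),'red':(175,5),'blue':(102,118),'yellow':(20,34),'purple':(135,160),}.get(c,(0,180))
    m=((H>=lo)|(H<=hi) if lo>hi else (H>=lo)&(H<=hi))&(S>120)&(V>60)
    if c=='white': m=(S<45)&(V>165)
    n,l,st,ce=cv2.connectedComponentsWithStats(m.astype(np.uint8))
    return [(ce[i].round(1).tolist(),st[i].tolist()) for i in range(1,n) if st[i,4]>25]
if __name__=='__main__':
  for n in P:
    for c in('green','red','blue','yellow','purple','white'):
        z={'white':6,'purple':50}.get(c,90)
        for ce,st in blobs(P[n],c):
            if (n=='top' and (c=='white' and 355<ce[0]<420 and 140<ce[1]<280 or c!='white' and (170<ce[0]<240 or c=='purple') and 120<ce[1]<270)) or (n=='scene' and (c=='white' and 60<ce[0]<190 and 170<ce[1]<300 or c!='white' and 60<ce[0]<430 and 160<ce[1]<310)):
                print(n,c,ce,st,ray(P[n],*ce,z).round(0)[:2])
E
python3 m.py
python3 - <<'E'
import cv2
a=cv2.imread('pics/scene.png')[150:310,310:450];b=cv2.imread('pics/top.png')[135:290,160:425]
a=cv2.resize(a,None,fx=2.5,fy=2.5);b=cv2.resize(b,None,fx=2.5*160/155*.64,fy=2.5*160/155*.64)
import numpy as np
c=np.zeros((400,800,3),np.uint8);c[:a.shape[0],:a.shape[1]]=a;c[:b.shape[0],a.shape[1]:a.shape[1]+b.shape[1]]=b[:400,:450]
cv2.imwrite('pics/crop.png',c)
E
```

```text
scene green [353.3, 177.6] [345, 170, 18, 17, 234] [463. 206.]
scene green [343.0, 206.8] [337, 196, 19, 18, 89] [546. 175.]
scene red [368.6, 199.1] [360, 190, 19, 19, 287] [527. 226.]
scene red [365.2, 227.5] [351, 214, 29, 23, 255] [600. 208.]
scene blue [389.0, 224.5] [380, 215, 20, 20, 310] [595. 252.]
scene blue [381.3, 252.8] [367, 239, 31, 24, 265] [660. 225.]
scene yellow [409.0, 253.4] [399, 243, 22, 22, 375] [663. 272.]
scene yellow [400.6, 280.3] [386, 266, 32, 26, 312] [718. 245.]
scene purple [85.1, 298.3] [67, 286, 38, 27, 592] [ 707. -274.]
scene white [170.1, 178.8] [157, 173, 27, 12, 209] [ 353. -193.]
scene white [160.7, 203.1] [144, 193, 34, 22, 461] [ 434. -201.]
scene white [144.7, 225.8] [127, 214, 36, 25, 552] [ 501. -224.]
scene white [126.6, 251.1] [107, 238, 40, 28, 660] [ 568. -246.]
scene white [106.8, 279.2] [85, 264, 44, 32, 803] [ 635. -268.]
top red [207.4, 217.0] [197, 207, 23, 22, 283] [515. 222.]
top blue [196.0, 185.2] [190, 179, 13, 13, 139] [594. 250.]
top blue [201.5, 195.8] [189, 183, 23, 21, 144] [567. 237.]
top purple [408.0, 152.5] [395, 144, 27, 18, 290] [ 683. -278.]
top white [399.8, 174.0] [385, 160, 30, 29, 587] [ 638. -266.]
top white [385.0, 225.8] [362, 184, 46, 84, 1912] [ 503. -221.]
top white [373.1, 270.8] [358, 262, 30, 18, 287] [ 388. -186.]
```

View pics/crop.png

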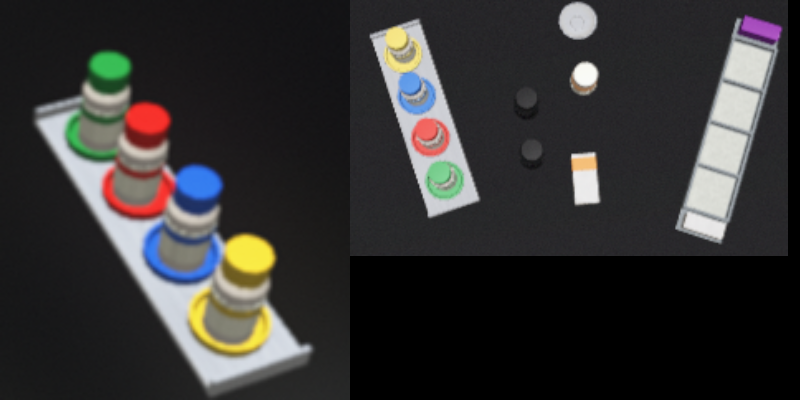

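The crop confirms the queue as green, red, blue, yellow, all in coloured cups, with no black one among them. Rows will run along +18.3° (cups) and -18.4° (bays). I'll set the jaws across each row.

```bash
cat > plan.py <<'E'
import sys; from h import *
# usage: plan.py n x y z yaw  -> suggested rows (tool axes) from the present pose
def plan(n,t,yaw):
    s=r.sense();p=np.array(s['tool_pos']);y=s['tcp_rot'][2];print('t',round(s['time'],2),p.round(1),np.round(s['tcp_rot'],1),round(s['finger_gap'],1),np.round(s['ft_force'],1))
    dy=(yaw-y+180)%360-180;d=(np.array(t)-p)/n;o=[]
    for k in range(n):
        a=np.radians(y+dy*k/n);print([round(d[0]*np.cos(a)+d[1]*np.sin(a),1),round(d[0]*np.sin(a)-d[1]*np.cos(a),1),round(-d[2],1)],'tw',round(-dy/n,2))
a=list(map(float,sys.argv[1:]));plan(int(a[0]),a[1:4],a[4])
E
python3 plan.py 12 463 206 190 198.3
```

```text
t 0.2 [221.1 557.4 195.5] [-179.9   -0.   158.4] 85.2 [ 0.4  0.5 -0.1]
[np.float64(-29.5), np.float64(-19.8), np.float64(0.5)] tw -3.33
[np.float64(-28.3), np.float64(-21.5), np.float64(0.5)] tw -3.33
[np.float64(-27.0), np.float64(-23.1), np.float64(0.5)] tw -3.33
[np.float64(-25.7), np.float64(-24.6), np.float64(0.5)] tw -3.33
[np.float64(-24.2), np.float64(-26.1), np.float64(0.5)] tw -3.33
[np.float64(-22.6), np.float64(-27.4), np.float64(0.5)] tw -3.33
[np.float64(-21.0), np.float64(-28.7), np.float64(0.5)] tw -3.33
[np.float64(-19.3), np.float64(-29.9), np.float64(0.5)] tw -3.33
[np.float64(-17.5), np.float64(-30.9), np.float64(0.5)] tw -3.33
[np.float64(-15.7), np.float64(-31.9), np.float64(0.5)] tw -3.33
[np.float64(-13.8), np.float64(-32.7), np.float64(0.5)] tw -3.33
[np.float64(-11.9), np.float64(-33.5), np.float64(0.5)] tw -3.33
```

move_arm([
  {"gripper": 1,"translation": [-29.5,-20,0.5],"twist": [0,0,-3.3]},
  {"gripper": 1,"translation": [-28,-21.5,0.5],"twist": [0,0,-3.3]},
  {"gripper": 1,"translation": [-27,-23,0.5],"twist": [0,0,-3.3]},
  {"gripper": 1,"translation": [-25.5,-24.5,0.5],"twist": [0,0,-3.3]},
  {"gripper": 1,"translation": [-24,-26,0.5],"twist": [0,0,-3.3]},
  {"gripper": 1,"translation": [-22.5,-27.5,0.5],"twist": [0,0,-3.3]},
  {"gripper": 1,"translation": [-21,-28.5,0.5],"twist": [0,0,-3.3]},
  {"gripper": 1,"translation": [-19.5,-30,0.5],"twist": [0,0,-3.3]},
])

```text
time: 0.87
tool_pos: [383.0, 319.7, 188.3]
tcp_rot: [-179.9, -0.2, -173.5]
ft_force: [1.1, 0.5, -0.4]
finger_gap: 85.1
```

```bash
python3 plan.py 6 463 206 190 198.3
```

```text
t 0.87 [383.  319.7 188.3] [-179.9   -0.2 -173.5] 85.1 [ 1.1  0.5 -0.4]
[np.float64(-11.1), np.float64(-20.3), np.float64(-0.3)] tw -1.96
[np.float64(-10.4), np.float64(-20.7), np.float64(-0.3)] tw -1.96
[np.float64(-9.7), np.float64(-21.0), np.float64(-0.3)] tw -1.96
[np.float64(-8.9), np.float64(-21.4), np.float64(-0.3)] tw -1.96
[np.float64(-8.2), np.float64(-21.7), np.float64(-0.3)] tw -1.96
[np.float64(-7.5), np.float64(-21.9), np.float64(-0.3)] tw -1.96
```

move_arm([
  {"gripper": 1,"translation": [-13,-25,0],"twist": [0,0,-2.4]},
  {"gripper": 1,"translation": [-12,-25,0],"twist": [0,0,-2.4]},
  {"gripper": 1,"translation": [-11,-25.5,0],"twist": [0,0,-2.4]},
  {"gripper": 1,"translation": [-10,-26,0],"twist": [0,0,-2.4]},
  {"gripper": 1,"translation": [-9,-26,0],"twist": [0,0,-2.4]},
  {"gripper": 1,"translation": [0,0,0],"twist": [0,0,0]},
])

```text
time: 1.37
tool_pos: [468.0, 193.3, 187.6]
tcp_rot: [-179.8, -0.2, -160.9]
ft_force: [0.2, 0.6, 0.4]
finger_gap: 85.2
```

```bash
python3 - <<'E'
from h import *
p=snap('wrist','w1.png');print(p['f'],p['cx'],p['cy'],p['T'].round(2))
for q in([463,206,95],[527,226,95]):
    c=np.linalg.inv(p['T'])@np.array(q+[1]);print(q,p['cx']+p['f']*c[0]/c[2],p['cy']+p['f']*c[1]/c[2])
E
python3 plan.py 5 463 206 33 198.3
```

```text
332.6501484321698 280.4481598216963 214.17041804510424 [[-3.3000e-01  9.1000e-01  2.6000e-01  4.0211e+02]
 [ 9.5000e-01  3.1000e-01  9.0000e-02  1.7162e+02]
 [-0.0000e+00  2.8000e-01 -9.6000e-01  3.6551e+02]
 [ 0.0000e+00  0.0000e+00  0.0000e+00  1.0000e+00]]
[463, 206, 95] 296.6212801142306 204.22711140842526
[527, 226, 95] 293.4654868987524 276.9142934217126
t 1.42 [466.9 194.8 187.5] [-179.9   -0.3 -161.1] 85.7 [-0.2  1.   0.1]
[np.float64(0.0), np.float64(2.4), np.float64(30.9)] tw 0.13
[np.float64(0.0), np.float64(2.4), np.float64(30.9)] tw 0.13
[np.float64(0.0), np.float64(2.4), np.float64(30.9)] tw 0.13
[np.float64(0.0), np.float64(2.4), np.float64(30.9)] tw 0.13
[np.float64(0.0), np.float64(2.4), np.float64(30.9)] tw 0.13
```

View pics/w1.png

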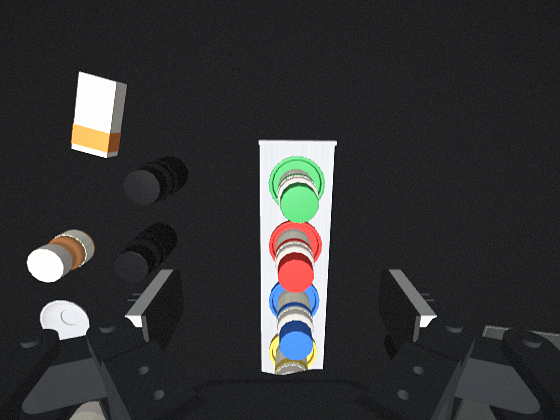

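The wrist view shows the green cap top at about px (299,203), red (296,272) and blue (296,339). The rack edges run vertically in the picture, so the jaws are across the row. Next I cast these at z=95.

Run:
```python
from h import *
p=snap('wrist')
for q in((299,203),(296,272),(296,339)):print(ray(p,*q,95).round(1))
for q in((297,181),(297,243)):print('cup',ray(p,*q,19).round(1))
```

```text
[460.2 209.2  95. ]
[520.6 228.   95. ]
[586.  251.3  95. ]
cup [455.  209.2  19. ]
cup [520.6 232.7  19. ]
```

move_arm([
  {"gripper": 1,"translation": [2,8,15],"twist": [0,0,0]},
  {"gripper": 1,"translation": [2,7,20],"twist": [0,0,0]},
  {"gripper": 1,"translation": [0,0,30],"twist": [0,0,0]},
  {"gripper": 1,"translation": [0,0,30],"twist": [0,0,0]},
  {"gripper": 1,"translation": [0,0,30],"twist": [0,0,0]},
  {"gripper": 1,"translation": [0,0,0],"twist": [0,0,0]},
])

```text
time: 1.97
tool_pos: [455.6, 216.4, 61.5]
tcp_rot: [179.9, 0.1, -161.1]
ft_force: [-1.1, -0.7, -1.4]
finger_gap: 85.5
```

```bash
python3 - <<'E'
from h import *
p=snap('wrist','w2.png')
E
python3 plan.py 1 459 208 32 198.3
```

```text
t 2.02 [457.  217.   64.5] [ 179.9    0.3 -161.1] 85.2 [0.7 0.1 0.9]
[np.float64(1.0), np.float64(-9.2), np.float64(32.5)] tw 0.62
```

View pics/w2.png

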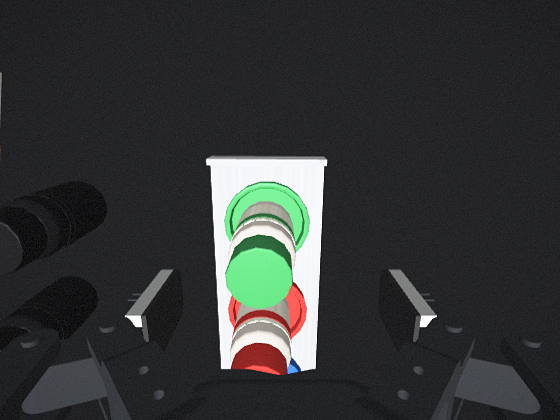

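The green cap is at about px (259,271), between the jaws (midline about px 281). The arm overshot by about 8 mm across the row, so I correct that on the way down.

Run:
```python
from h import *
p=snap('wrist');s=r.sense();q=ray(p,259,271,95);print(q, s['tool_pos'])
d=R.from_euler('xyz',s['tcp_rot'],degrees=True).inv().apply(q-s['tool_pos']);print(d)
```

```text
[461.38555374 207.89769737  95.        ] [459.13000562 217.33191304  67.20836285]
[  0.67250007  -9.59442457 -27.82016856]
```

move_arm([
  {"gripper": 1,"translation": [0,-5,16],"twist": [0,0,0.6]},
  {"gripper": 1,"translation": [0,-4,15],"twist": [0,0,0]},
  {"gripper": 1,"translation": [0,0,3],"twist": [0,0,0]},
  {"gripper": 1,"translation": [0,0,0],"twist": [0,0,0]},
])

```text
time: 2.4
tool_pos: [468.5, 213.5, 43.4]
tcp_rot: [179.8, 1.3, -161.6]
ft_force: [-0.7, -0.1, 0.2]
finger_gap: 85.7
```

```bash
python3 plan.py 1 461 208 32 198.3
```

```text
t 2.4 [468.5 213.5  43.4] [ 179.8    1.3 -161.6] 85.7 [-0.7 -0.1  0.2]
[np.float64(8.9), np.float64(-2.8), np.float64(11.4)] tw 0.1
```

move_arm([
  {"gripper": 1,"translation": [4,-1.5,5],"twist": [0,1,0]},
  {"gripper": 1,"translation": [3,-1,4],"twist": [0,0,0]},
  {"gripper": 1,"translation": [0,0,0],"twist": [0,0,0]},
  {"gripper": 1,"translation": [0,0,0],"twist": [0,0,0]},
])

```text
time: 2.73
tool_pos: [466.2, 210.8, 40.1]
tcp_rot: [179.8, 0.7, -161.6]
ft_force: [-0.5, 0.0, 0.3]
finger_gap: 85.4
```

```bash
python3 plan.py 1 461 208 32 198.3
```

```text
t 2.73 [466.2 210.8  40.1] [ 179.8    0.7 -161.6] 85.4 [-0.5  0.   0.3]
[np.float64(5.8), np.float64(-1.0), np.float64(8.1)] tw 0.13
```

move_arm([
  {"gripper": 1,"translation": [6,-1,7],"twist": [0,0.8,0]},
  {"gripper": 1,"translation": [3,0,3],"twist": [0,0.4,0]},
  {"gripper": 1,"translation": [1,0,1],"twist": [0,0,0]},
  {"gripper": 0.2,"translation": [0,0,0],"twist": [0,0,0]},
], force=40)

```text
time: 3.07
tool_pos: [456.5, 206.6, 28.9]
tcp_rot: [179.8, -0.5, -161.6]
ft_force: [-0.3, 0.1, -0.5]
finger_gap: 75.8
```

move_arm([
  {"gripper": 0,"translation": [-3,0,-2],"twist": [0,0,0]},
  {"gripper": 0,"translation": [-1,0,0],"twist": [0,0,0]},
  {"gripper": 0,"translation": [0,0,0],"twist": [0,0,0]},
  {"gripper": 0,"translation": [0,0,0],"twist": [0,0,0]},
  {"gripper": 0,"translation": [0,0,0],"twist": [0,0,0]},
])

```text
time: 3.48
tool_pos: [461.0, 208.0, 31.3]
tcp_rot: [179.8, -0.5, -161.6]
ft_force: [-0.4, 0.4, -0.9]
finger_gap: 34.3
```

Run:
```python
from h import *
p=snap('wrist');q=snap('scene')
a=p['pixels'];b=cv2.resize(q['pixels'][140:320,300:460],None,fx=2.2,fy=2.2)
c=np.zeros((420,800,3),np.uint8);c[:,:448]=a[:,56:504];c[:b.shape[0],448:]=b[:,:352]
cv2.imwrite('pics/g1.png',c[:,:,::-1]);print(r.sense()['finger_gap'])
```

```text
33.74683984794555
```

View pics/g1.png

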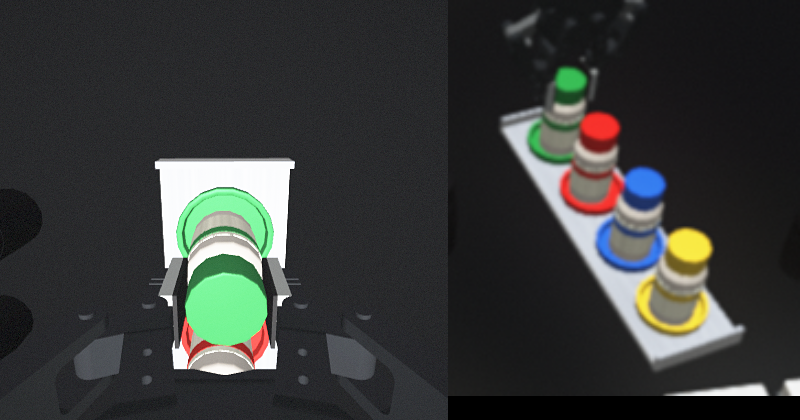

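Run:
```python
from h import *
p=snap('wrist');s=r.sense();M=R.from_euler('xyz',s['tcp_rot'],degrees=True)
for z in(85,95,105):
  q=ray(p,283,300,z);l=ray(p,244,300,z);rr=ray(p,323,300,z);print(z,q,M.inv().apply(q-s['tool_pos']),'dia',np.linalg.norm(l-rr))
c=np.linalg.inv(p['T'])
for t in([0,17,-19],[0,-17,-19],[0,17,0],[0,17,-30],[-11,17,0],[11,17,0]):
  w=np.append(M.apply(t)+s['tool_pos'],1);k=c@w;print(t,p['cx']+p['f']*k[0]/k[2],p['cy']+p['f']*k[1]/k[2])
print(s['tool_pos'],s['finger_gap'])
q=snap('scene');
for n in('scene',):
  c=np.linalg.inv(q['T'])
  for t in([0,19,0],[0,19,-19],[0,-19,0],[0,-19,-19]):
    w=np.append(M.apply(t)+s['tool_pos'],1);k=c@w;print(t,q['cx']+q['f']*k[0]/k[2],q['cy']+q['f']*k[1]/k[2])
```

```text
85 [464.11318774 210.46054981  85.        ] [ -3.37894703   1.52380019 -53.9240419 ] dia 33.088817159438804
95 [458.63726973 208.52424859  95.        ] [  2.52174158   1.45012097 -63.86946224] dia 30.429492407962986
105 [453.16135171 206.58794738 105.        ] [  8.4224302    1.37644175 -73.81488258] dia 27.77016765648713
[0, 17, -19] 312.48945636380455 258.5540113290585
[0, -17, -19] 246.7013571602498 258.6163981878633
[0, 17, 0] 309.431436702934 245.01482520309372
[0, 17, -30] 314.57599542946787 267.7920293609864
[-11, 17, 0] 308.9942966611705 262.7092934041244
[11, 17, 0] 309.88293000138555 226.73936871504682
[460.85329623 207.9560173   31.10526956] 33.99305921892408
[0, 19, 0] 358.96971797772477 196.08147962300376
[0, 19, -19] 360.0459341926041 189.4823764719848
[0, -19, 0] 342.7617703784446 200.46072245539625
[0, -19, -19] 343.60824769478467 193.8612884277637
```

Run:
```python
from h import *
p=snap('wrist');q=snap('scene')
a=cv2.resize(p['pixels'][190:390,200:370],None,fx=2.35,fy=2.35);b=cv2.resize(q['pixels'][150:230,315:395],None,fx=5,fy=5,interpolation=cv2.INTER_CUBIC)
b=cv2.convertScaleAbs(b,alpha=1.8,beta=30);a=cv2.convertScaleAbs(a,alpha=1.5,beta=20)
c=np.zeros((470,800,3),np.uint8);c[:a.shape[0],:400]=a[:,:400];c[:400,400:]=b
cv2.imwrite('pics/g2.png',c[:,:,::-1])
```

```text
(no output)
```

View pics/g2.png

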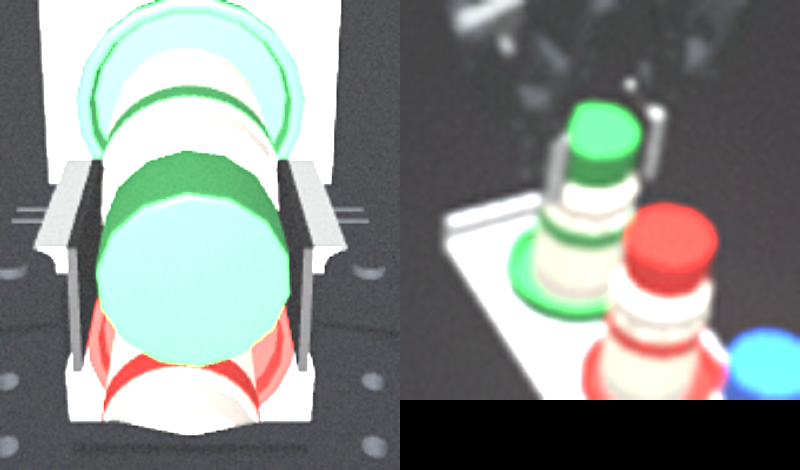

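The view shows the pads holding the green cap, which fits the gap reading of about 34 against a 33 mm cap. That grip is firm and centred. The TCP is 18 above the bottle base, so I'll release at TCP z of about 24.5. Now I lift.

move_arm([
  {"gripper": 0,"translation": [0,0,-15],"twist": [0,0,0]},
  {"gripper": 0,"translation": [0,0,-30],"twist": [0,0,0]},
  {"gripper": 0,"translation": [0,0,-35],"twist": [0,0,0]},
  {"gripper": 0,"translation": [0,0,-25],"twist": [0,0,0]},
  {"gripper": 0,"translation": [0,0,-10],"twist": [0,0,0]},
], force=60)

```text
time: 4.2
tool_pos: [456.6, 206.2, 143.8]
tcp_rot: [179.8, -1.3, -161.6]
ft_force: [0.7, 0.1, -1.0]
finger_gap: 32.9
```

```bash
sed -i 's/\[round(d\[0\]/[float(round(d[0]/;s/np.sin(a),1),round(d\[0\]/np.sin(a),1)),float(round(d[0]/;s/np.cos(a),1),round(-d\[2\],1)\]/np.cos(a),1)),float(round(-d[2],1))]/' plan.py; python3 plan.py 14 636 -267 145 161.6
```

```text
t 4.2 [456.6 206.2 143.8] [ 179.8   -1.3 -161.6] 32.9 [ 0.7  0.1 -1. ]
[-1.5, -36.1, -0.1] tw 2.63
[-3.1, -36.0, -0.1] tw 2.63
[-4.8, -35.8, -0.1] tw 2.63
[-6.4, -35.6, -0.1] tw 2.63
[-8.0, -35.2, -0.1] tw 2.63
[-9.7, -34.8, -0.1] tw 2.63
[-11.2, -34.4, -0.1] tw 2.63
[-12.8, -33.8, -0.1] tw 2.63
[-14.3, -33.2, -0.1] tw 2.63
[-15.9, -32.5, -0.1] tw 2.63
[-17.3, -31.7, -0.1] tw 2.63
[-18.8, -30.9, -0.1] tw 2.63
[-20.2, -30.0, -0.1] tw 2.63
[-21.5, -29.0, -0.1] tw 2.63
```

move_arm([
  {"gripper": 0,"translation": [-1,-20,0],"twist": [0,-0.6,1.5]},
  {"gripper": 0,"translation": [-3,-34,0],"twist": [0,-0.6,2.6]},
  {"gripper": 0,"translation": [-5,-36,0],"twist": [0,0,2.6]},
  {"gripper": 0,"translation": [-6,-36,0],"twist": [0,0,2.6]},
  {"gripper": 0,"translation": [-8,-35,0],"twist": [0,0,2.6]},
  {"gripper": 0,"translation": [-9.5,-35,0],"twist": [0,0,2.6]},
  {"gripper": 0,"translation": [-11,-34.5,0],"twist": [0,0,2.6]},
  {"gripper": 0,"translation": [-13,-34,0],"twist": [0,0,2.6]},
])

```text
time: 4.87
tool_pos: [559.7, -48.3, 141.7]
tcp_rot: [179.6, 0.1, 178.6]
ft_force: [0.8, 1.0, -1.5]
finger_gap: 33.1
```

```bash
python3 plan.py 8 636 -267 130 161.6
```

```text
t 4.87 [559.7 -48.3 141.7] [1.796e+02 1.000e-01 1.786e+02] 33.1 [ 0.8  1.  -1.5]
[-10.2, -27.1, 1.5] tw 2.13
[-11.2, -26.7, 1.5] tw 2.13
[-12.2, -26.3, 1.5] tw 2.13
[-13.1, -25.8, 1.5] tw 2.13
[-14.1, -25.3, 1.5] tw 2.13
[-15.0, -24.8, 1.5] tw 2.13
[-15.9, -24.2, 1.5] tw 2.13
[-16.8, -23.6, 1.5] tw 2.13
```

move_arm([
  {"gripper": 0,"translation": [-11,-33,1],"twist": [0,0,2.5]},
  {"gripper": 0,"translation": [-13,-32,1],"twist": [0,0,2.5]},
  {"gripper": 0,"translation": [-15,-31,1],"twist": [0,0,2.5]},
  {"gripper": 0,"translation": [-16,-30,1],"twist": [0,0,2.5]},
  {"gripper": 0,"translation": [-17,-27,1],"twist": [0,0,2.5]},
  {"gripper": 0,"translation": [-14,-21,1],"twist": [0,0,2.1]},
  {"gripper": 0,"translation": [-8,-12,1],"twist": [0,0,1]},
  {"gripper": 0,"translation": [0,0,0],"twist": [0,0,0]},
])

```text
time: 5.53
tool_pos: [624.8, -264.4, 120.4]
tcp_rot: [179.6, -0.6, 161.6]
ft_force: [0.4, 0.0, -1.7]
finger_gap: 32.8
```

```bash
python3 - <<'E'
from h import *
p=snap('wrist','b1.png')
E
python3 plan.py 5 636 -267 25 161.6
```

```text
t 5.58 [ 624.3 -263.   120. ] [179.6  -0.6 161.7] 32.8 [-0.4 -0.  -1.4]
[-2.5, -0.0, 19.0] tw 0.02
[-2.5, -0.0, 19.0] tw 0.02
[-2.5, -0.0, 19.0] tw 0.02
[-2.5, -0.0, 19.0] tw 0.02
[-2.5, -0.0, 19.0] tw 0.02
```

View pics/b1.png

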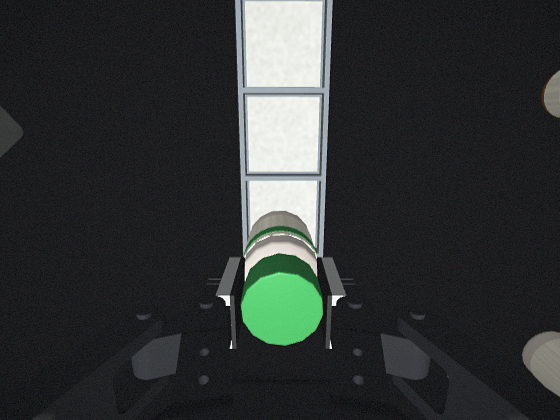

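The bottle hangs centred over the row: rack midline at col 284, bottle at col 282. The bay walls are at rows 91 and 177. I cast those to check the along-row distance.

Run:
```python
from h import *
p=snap('wrist');a=ray(p,284,91,20);b=ray(p,283.5,177,20);d=(b-a)/np.linalg.norm(b-a);print(a,b,np.linalg.norm(b-a),d,np.degrees(np.arctan2(d[1],d[0])),[(b+d*k).round(1)[:2] for k in(35,-35,-105,-175)])
```

```text
[ 538.6901106  -230.01259845   20.        ] [ 603.34155184 -251.74151671   20.        ] 68.20523984608475 [ 0.94789552 -0.31858136  0.        ] -18.577153401438917 [array([ 636.5, -262.9]), array([ 570.2, -240.6]), array([ 503.8, -218.3]), array([ 437.5, -196. ])]
```

move_arm([
  {"gripper": 0,"translation": [-5,0,10],"twist": [0,-0.5,0]},
  {"gripper": 0,"translation": [-5,0,22],"twist": [0,0,0]},
  {"gripper": 0,"translation": [-2,0,22],"twist": [0,0,0]},
  {"gripper": 0,"translation": [0,0,14],"twist": [0,0,0]},
  {"gripper": 0,"translation": [0,0,6],"twist": [0,0,0]},
  {"gripper": 0,"translation": [0,0,0],"twist": [0,0,0]},
])

```text
time: 6.13
tool_pos: [637.5, -256.8, 41.5]
tcp_rot: [179.4, 0.0, 162.3]
ft_force: [-0.4, 0.3, -1.1]
finger_gap: 33.1
```

```bash
python3 plan.py 1 636 -265 25 161.6
```

```text
t 6.13 [ 637.5 -256.8   41.5] [179.4   0.  162.3] 33.1 [-0.4  0.3 -1.1]
[-1.0, -8.2, 16.5] tw 0.73
```

move_arm([
  {"gripper": 0,"translation": [0,-6,2],"twist": [0,0,0.6]},
  {"gripper": 0,"translation": [0,-4,4],"twist": [0,0,0.3]},
  {"gripper": 0,"translation": [0,0,5],"twist": [0,0,0]},
  {"gripper": 0,"translation": [0,0,3],"twist": [0,0,0]},
  {"gripper": 0,"translation": [0,0,0],"twist": [0,0,0]},
])

```text
time: 6.55
tool_pos: [635.7, -265.9, 28.8]
tcp_rot: [179.4, 0.2, 161.5]
ft_force: [0.8, 0.7, -1.3]
finger_gap: 32.7
```

```bash
python3 plan.py 1 636 -265 25 161.6
```

```text
t 6.55 [ 635.7 -265.9   28.8] [179.4   0.2 161.5] 32.7 [ 0.8  0.7 -1.3]
[0.0, 0.9, 3.8] tw -0.11
```

Position is good. Lower the last few mm gently until it touches.

move_arm([
  {"gripper": 0,"translation": [0,0,3],"twist": [-0.5,0,0]},
  {"gripper": 0,"translation": [0,0,2],"twist": [0,0,0]},
  {"gripper": 0,"translation": [0,0,1],"twist": [0,0,0]},
  {"gripper": 0,"translation": [0,0,0],"twist": [0,0,0]},
])

```text
time: 6.88
tool_pos: [637.2, -266.8, 24.4]
tcp_rot: [178.9, 0.5, 161.5]
ft_force: [-0.3, 0.1, -0.1]
finger_gap: 32.7
```

move_arm([
  {"gripper": 0,"translation": [0,0,1],"twist": [0,0,0]},
  {"gripper": 0.75,"translation": [0,0,0],"twist": [0,0,0]},
  {"gripper": 0.75,"translation": [0,0,0],"twist": [0,0,0]},
  {"gripper": 0.75,"translation": [0,0,0],"twist": [0,0,0]},
  {"gripper": 0.75,"translation": [0,0,0],"twist": [0,0,0]},
  {"gripper": 0.75,"translation": [0,0,0],"twist": [0,0,0]},
])

```text
time: 7.38
tool_pos: [638.1, -267.1, 24.5]
tcp_rot: [178.9, 0.6, 161.5]
ft_force: [0.1, -0.8, -0.1]
finger_gap: 63.8
```

move_arm([
  {"gripper": 0.75,"translation": [0,0,-12],"twist": [0.6,0,0]},
  {"gripper": 0.75,"translation": [0,0,-25],"twist": [0.6,0,0]},
  {"gripper": 0.75,"translation": [0,0,-30],"twist": [0,0,0]},
  {"gripper": 0.85,"translation": [0,0,-25],"twist": [0,0,0]},
  {"gripper": 0.85,"translation": [0,0,-15],"twist": [0,0,0]},
])

```text
time: 7.8
tool_pos: [632.5, -264.8, 130.9]
tcp_rot: [-179.8, -0.2, 161.4]
ft_force: [-0.2, 0.3, 0.5]
finger_gap: 73.0
```

```bash
python3 - <<'E'
from h import *
p=snap('wrist');q=snap('scene')
a=p['pixels'];b=cv2.resize(q['pixels'][160:320,60:220],None,fx=2.4,fy=2.4)
c=np.zeros((420,800,3),np.uint8);c[:,:410]=a[:,76:486];c[:384,416:]=b[:,:384]
cv2.imwrite('pics/d1.png',c[:,:,::-1])
E
python3 plan.py 14 523 229 150 198.3
```

```text
t 7.9 [ 634.3 -265.7  132.9] [-1.797e+02  1.000e-01  1.614e+02] 72.5 [ 1.3  0.2 -0.1]
[18.8, 31.0, -1.2] tw -2.63
[17.3, 31.8, -1.2] tw -2.63
[15.9, 32.6, -1.2] tw -2.63
[14.4, 33.3, -1.2] tw -2.63
[12.8, 33.9, -1.2] tw -2.63
[11.2, 34.4, -1.2] tw -2.63
[9.6, 34.9, -1.2] tw -2.63
[8.0, 35.3, -1.2] tw -2.63
[6.4, 35.6, -1.2] tw -2.63
[4.8, 35.9, -1.2] tw -2.63
[3.1, 36.1, -1.2] tw -2.63
[1.4, 36.2, -1.2] tw -2.63
[-0.2, 36.2, -1.2] tw -2.63
[-1.9, 36.2, -1.2] tw -2.63
```

View pics/d1.png

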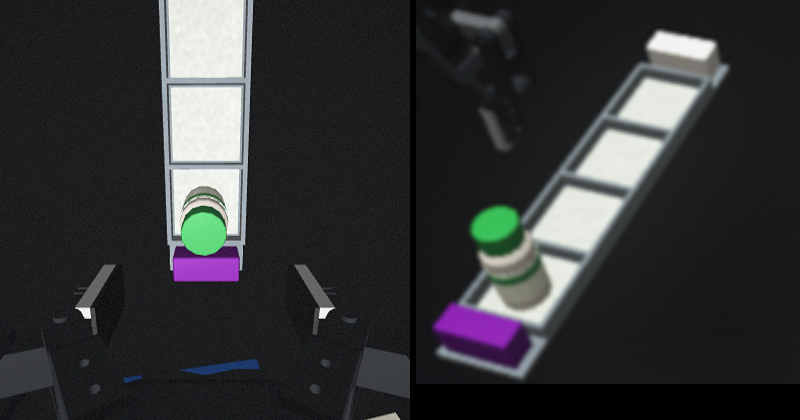

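Green stands upright in the bay next to the purple block. Now red.

move_arm([
  {"gripper": 1,"translation": [13,22,-2],"twist": [0,0,-1.5]},
  {"gripper": 1,"translation": [18,32,-2],"twist": [0,0,-2.7]},
  {"gripper": 1,"translation": [17,34,-2],"twist": [0,0,-2.7]},
  {"gripper": 1,"translation": [15,35,-2],"twist": [0,0,-2.7]},
  {"gripper": 1,"translation": [13,36,-2],"twist": [0,0,-2.7]},
  {"gripper": 1,"translation": [11,36,-2],"twist": [0,0,-2.7]},
  {"gripper": 1,"translation": [10,36,-2],"twist": [0,0,-2.7]},
  {"gripper": 1,"translation": [8,36,-2],"twist": [0,0,-2.7]},
])

```text
time: 8.57
tool_pos: [570.6, 19.0, 143.6]
tcp_rot: [-179.4, -0.2, -178.0]
ft_force: [0.5, 0.3, 0.2]
finger_gap: 85.6
```

```bash
python3 plan.py 8 522 228 140 198.3
```

```text
t 8.57 [570.6  19.  143.6] [-179.4   -0.2 -178. ] 85.6 [0.5 0.3 0.2]
[5.2, 26.3, 0.4] tw -2.04
[4.2, 26.5, 0.4] tw -2.04
[3.3, 26.6, 0.4] tw -2.04
[2.3, 26.7, 0.4] tw -2.04
[1.4, 26.8, 0.4] tw -2.04
[0.4, 26.8, 0.4] tw -2.04
[-0.5, 26.8, 0.4] tw -2.04
[-1.5, 26.8, 0.4] tw -2.04
```

move_arm([
  {"gripper": 1,"translation": [6,34,0],"twist": [-0.5,0,-2.7]},
  {"gripper": 1,"translation": [5,34,0],"twist": [0,0,-2.6]},
  {"gripper": 1,"translation": [4,34,0],"twist": [0,0,-2.5]},
  {"gripper": 1,"translation": [2,32,0],"twist": [0,0,-2.5]},
  {"gripper": 1,"translation": [1,28,0],"twist": [0,0,-2.3]},
  {"gripper": 1,"translation": [0,22,0],"twist": [0,0,-2]},
  {"gripper": 1,"translation": [0,10,0],"twist": [0,0,-1]},
  {"gripper": 1,"translation": [0,0,0],"twist": [0,0,0]},
])

```text
time: 9.23
tool_pos: [513.4, 224.1, 139.1]
tcp_rot: [-180.0, -0.5, -161.1]
ft_force: [0.4, -0.4, 0.1]
finger_gap: 85.2
```

```bash
cat > cap.py <<'E'
# cap.py colour [yaw]: largest colour blob = cap in wrist view; top disc by brightest pixels -> ray at z=95
import sys;from h import *
p=snap('wrist','c.png');s=r.sense();c=sys.argv[1]
h=cv2.cvtColor(p['pixels'],cv2.COLOR_RGB2HSV);H,S,V=cv2.split(h)
lo,hi={'green':(50,75),'red':(174,6),'blue':(102,118),'yellow':(20,34)}[c]
m=((H>=lo)|(H<=hi) if lo>hi else (H>=lo)&(H<=hi))&(S>120)&(V>190)
n,l,st,ce=cv2.connectedComponentsWithStats(m.astype(np.uint8))
for i in np.argsort(-st[1:,4])[:2]+1:
    q=ray(p,*ce[i],95);print(st[i],ce[i].round(1),q.round(1),'d tool',R.from_euler('xyz',s['tcp_rot'],degrees=True).inv().apply(q-s['tool_pos']).round(1))
E
python3 cap.py red;python3 plan.py 1 522 228 32 198.3
```

```text
[ 251  181   63   80 2556] [281.9 222.9] [513.3 225.5  95. ] d tool [-0.8  2.4 43.9]
[264 205   2   2   2] [264.5 205.5] [505.3 210.1  95. ] d tool [11.7 -9.6 44.1]
t 9.28 [513.7 223.1 139. ] [-180.    -0.5 -161.1] 85.2 [ 0.1 -0.3  0.4]
[-9.4, 2.0, 107.0] tw 0.56
```

move_arm([
  {"gripper": 1,"translation": [-4,1,12],"twist": [0,-0.5,0.6]},
  {"gripper": 1,"translation": [-3,1,24],"twist": [0,0,0]},
  {"gripper": 1,"translation": [0,0,24],"twist": [0,0,0]},
  {"gripper": 1,"translation": [0,0,15],"twist": [0,0,0]},
  {"gripper": 1,"translation": [0,0,8],"twist": [0,0,0]},
  {"gripper": 1,"translation": [0,0,0],"twist": [0,0,0]},
])

```text
time: 9.78
tool_pos: [524.2, 218.9, 53.9]
tcp_rot: [-179.7, 0.2, -162.4]
ft_force: [-0.0, 0.4, -0.2]
finger_gap: 85.6
```

```bash
sed -i "s/q=ray(p,\*ce\[i\],95)/x,y,w,hh,_=st[i];cc=(x+w\/2,y+hh-w*.48);q=ray(p,*cc,95)/" cap.py;python3 cap.py red;python3 plan.py 1 522 228 31 198.3
```

```text
[ 261  255   71   63 3438] [296.  285.9] [524.3 227.3  95. ] d tool [ -2.4   7.8 -40.3]
[ 252  191   88   67 1893] [299.4 215. ] [493.6 216.9  95. ] d tool [ 30.    7.2 -40.4]
t 9.83 [524.5 219.   54.8] [-179.7    0.2 -162.4] 85.4 [-1.2 -0.6 -0.4]
[-0.3, 9.4, 23.8] tw -0.75
```

move_arm([
  {"gripper": 1,"translation": [0,4,8],"twist": [0,0,-0.7]},
  {"gripper": 1,"translation": [0,3,8],"twist": [0,0,0]},
  {"gripper": 1,"translation": [0,1,4],"twist": [0,0,0]},
  {"gripper": 1,"translation": [0,0,1],"twist": [0,0,0]},
  {"gripper": 1,"translation": [0,0,0],"twist": [0,0,0]},
])

```text
time: 10.25
tool_pos: [525.4, 226.7, 35.7]
tcp_rot: [-179.7, 0.5, -161.8]
ft_force: [-0.7, 0.3, -0.3]
finger_gap: 85.3
```

```bash
python3 plan.py 1 523 227.5 31 198.3
```

```text
t 10.25 [525.4 226.7  35.7] [-179.7    0.5 -161.8] 85.3 [-0.7  0.3 -0.3]
[2.0, 1.5, 4.7] tw -0.12
```

move_arm([
  {"gripper": 0,"translation": [2,1,4],"twist": [0,0.5,0]},
  {"gripper": 0,"translation": [0,0,1.5],"twist": [0,0,0]},
  {"gripper": 0,"translation": [0,0,0],"twist": [0,0,0]},
  {"gripper": 0,"translation": [0,0,0],"twist": [0,0,0]},
  {"gripper": 0,"translation": [0,0,0],"twist": [0,0,0]},
  {"gripper": 0,"translation": [0,0,0],"twist": [0,0,0]},
  {"gripper": 0,"translation": [0,0,0],"twist": [0,0,0]},
])

```text
time: 10.83
tool_pos: [524.4, 227.9, 31.8]
tcp_rot: [-179.7, 0.2, -161.8]
ft_force: [-0.0, -0.4, -0.8]
finger_gap: 33.3
```

move_arm([
  {"gripper": 0,"translation": [0,0,-15],"twist": [0,0,0]},
  {"gripper": 0,"translation": [0,0,-30],"twist": [0,0,0]},
  {"gripper": 0,"translation": [0,0,-35],"twist": [0,0,0]},
  {"gripper": 0,"translation": [0,0,-25],"twist": [0,0,0]},
  {"gripper": 0,"translation": [0,0,-10],"twist": [0,0,0]},
])

```text
time: 11.25
tool_pos: [518.8, 226.6, 144.2]
tcp_rot: [-179.7, -0.6, -161.8]
ft_force: [0.4, -0.8, -1.0]
finger_gap: 32.8
```

```bash
python3 plan.py 14 570 -243 143 161.6
```

```text
t 11.25 [518.8 226.6 144.2] [-179.7   -0.6 -161.8] 32.8 [ 0.4 -0.8 -1. ]
[7.0, -33.0, 0.1] tw 2.61
[5.5, -33.3, 0.1] tw 2.61
[4.0, -33.5, 0.1] tw 2.61
[2.4, -33.7, 0.1] tw 2.61
[0.9, -33.7, 0.1] tw 2.61
[-0.6, -33.7, 0.1] tw 2.61
[-2.2, -33.7, 0.1] tw 2.61
[-3.7, -33.5, 0.1] tw 2.61
[-5.2, -33.3, 0.1] tw 2.61
[-6.8, -33.1, 0.1] tw 2.61
[-8.3, -32.7, 0.1] tw 2.61
[-9.7, -32.3, 0.1] tw 2.61
[-11.2, -31.8, 0.1] tw 2.61
[-12.6, -31.3, 0.1] tw 2.61
```

move_arm([
  {"gripper": 0,"translation": [4,-20,0],"twist": [0,-0.5,1.5]},
  {"gripper": 0,"translation": [6,-33,0],"twist": [0,0,2.7]},
  {"gripper": 0,"translation": [4,-34,0],"twist": [0,0,2.7]},
  {"gripper": 0,"translation": [3,-34,0],"twist": [0,0,2.7]},
  {"gripper": 0,"translation": [1,-34,0],"twist": [0,0,2.7]},
  {"gripper": 0,"translation": [-0.5,-34,0],"twist": [0,0,2.7]},
  {"gripper": 0,"translation": [-2,-34,0],"twist": [0,0,2.7]},
  {"gripper": 0,"translation": [-3.5,-34,0],"twist": [0,0,2.7]},
])

```text
time: 11.92
tool_pos: [549.7, -32.0, 145.2]
tcp_rot: [-180.0, 0.4, 177.7]
ft_force: [0.2, 0.1, -1.3]
finger_gap: 32.8
```

```bash
python3 plan.py 8 570 -243 135 161.6
```

```text
t 11.92 [549.7 -32.  145.2] [-180.     0.4  177.7] 32.8 [ 0.2  0.1 -1.3]
[-3.6, -26.3, 1.3] tw 2.01
[-4.5, -26.1, 1.3] tw 2.01
[-5.4, -25.9, 1.3] tw 2.01
[-6.3, -25.7, 1.3] tw 2.01
[-7.2, -25.5, 1.3] tw 2.01
[-8.1, -25.2, 1.3] tw 2.01
[-9.0, -24.9, 1.3] tw 2.01
[-9.9, -24.6, 1.3] tw 2.01
```

move_arm([
  {"gripper": 0,"translation": [-4,-33,0],"twist": [0,0,2.6]},
  {"gripper": 0,"translation": [-5,-33,0],"twist": [0,0,2.6]},
  {"gripper": 0,"translation": [-7,-33,0],"twist": [0,0,2.5]},
  {"gripper": 0,"translation": [-9,-31,0],"twist": [0,0,2.4]},
  {"gripper": 0,"translation": [-10,-28,0],"twist": [0,0,2.3]},
  {"gripper": 0,"translation": [-11,-20,0],"twist": [0,0,1.6]},
  {"gripper": 0,"translation": [-6,-11,0],"twist": [0,0,0.8]},
  {"gripper": 0,"translation": [0,0,0],"twist": [0,0,0]},
])

```text
time: 12.58
tool_pos: [566.6, -244.8, 136.7]
tcp_rot: [180.0, -0.1, 161.5]
ft_force: [0.7, -0.4, -0.3]
finger_gap: 32.8
```

```bash
python3 plan.py 5 570 -243 40 161.6
```

```text
t 12.58 [ 566.6 -244.8  136.7] [ 1.800e+02 -1.000e-01  1.615e+02] 32.8 [ 0.7 -0.4 -0.3]
[-0.5, 0.5, 19.3] tw -0.02
[-0.5, 0.5, 19.3] tw -0.02
[-0.5, 0.5, 19.3] tw -0.02
[-0.5, 0.5, 19.3] tw -0.02
[-0.5, 0.5, 19.3] tw -0.02
```

move_arm([
  {"gripper": 0,"translation": [0,0,12],"twist": [0,0,0]},
  {"gripper": 0,"translation": [0,0,25],"twist": [0,0,0]},
  {"gripper": 0,"translation": [0,0,28],"twist": [0,0,0]},
  {"gripper": 0,"translation": [0,0,18],"twist": [0,0,0]},
  {"gripper": 0,"translation": [0,0,8],"twist": [0,0,0]},
  {"gripper": 0,"translation": [0,0,0],"twist": [0,0,0]},
])

```text
time: 13.08
tool_pos: [566.0, -237.5, 37.7]
tcp_rot: [179.8, -0.2, 161.9]
ft_force: [-0.6, 0.2, -1.5]
finger_gap: 32.9
```

```bash
python3 plan.py 1 570 -243 25 161.6
```

```text
t 13.08 [ 566.  -237.5   37.7] [179.8  -0.2 161.9] 32.9 [-0.6  0.2 -1.5]
[-5.5, -4.0, 12.7] tw 0.33
```

move_arm([
  {"gripper": 0,"translation": [-3,-3,3],"twist": [0,0,0.3]},
  {"gripper": 0,"translation": [-2,-1,4],"twist": [0,0,0]},
  {"gripper": 0,"translation": [0,0,3],"twist": [0,0,0]},
  {"gripper": 0,"translation": [0,0,1],"twist": [0,0,0]},
  {"gripper": 0,"translation": [0,0,0],"twist": [0,0,0]},
])

```text
time: 13.5
tool_pos: [571.6, -241.4, 28.1]
tcp_rot: [179.8, -0.0, 161.8]
ft_force: [-0.8, -0.5, 0.0]
finger_gap: 33.0
```

```bash
python3 plan.py 1 570 -243 25 161.6
```

```text
t 13.5 [ 571.6 -241.4   28.1] [179.8  -0.  161.8] 33.0 [-0.8 -0.5  0. ]
[1.1, -2.1, 3.1] tw 0.21
```

move_arm([
  {"gripper": 0,"translation": [0,-1.5,3],"twist": [0,0,0]},
  {"gripper": 0,"translation": [0,0,1.5],"twist": [0,0,0]},
  {"gripper": 0,"translation": [0,0,1],"twist": [0,0,0]},
  {"gripper": 0,"translation": [0,0,0],"twist": [0,0,0]},
])

```text
time: 13.83
tool_pos: [572.8, -244.1, 24.6]
tcp_rot: [179.9, 0.2, 161.8]
ft_force: [-0.1, 1.2, -1.0]
finger_gap: 33.0
```

move_arm([
  {"gripper": 0,"translation": [1,0,1],"twist": [0,0,0]},
  {"gripper": 0.75,"translation": [0,0,0],"twist": [0,0,0]},
  {"gripper": 0.75,"translation": [0,0,0],"twist": [0,0,0]},
  {"gripper": 0.75,"translation": [0,0,0],"twist": [0,0,0]},
  {"gripper": 0.75,"translation": [0,0,0],"twist": [0,0,0]},
  {"gripper": 0.75,"translation": [0,0,0],"twist": [0,0,0]},
])

```text
time: 14.33
tool_pos: [572.6, -244.4, 24.8]
tcp_rot: [179.9, 0.3, 161.8]
ft_force: [0.4, 0.3, -1.3]
finger_gap: 63.7
```

move_arm([
  {"gripper": 0.75,"translation": [0,0,-12],"twist": [0,0,0]},
  {"gripper": 0.75,"translation": [0,0,-25],"twist": [0,0,0]},
  {"gripper": 0.75,"translation": [0,0,-30],"twist": [0,0,0]},
  {"gripper": 0.85,"translation": [0,0,-25],"twist": [0,0,0]},
  {"gripper": 0.85,"translation": [0,0,-15],"twist": [0,0,0]},
])

```text
time: 14.75
tool_pos: [567.5, -242.0, 131.9]
tcp_rot: [179.8, -0.4, 161.8]
ft_force: [0.1, 0.3, 1.4]
finger_gap: 72.2
```

```bash
python3 cap.py red; python3 plan.py 14 589 251 143 198.3
```

```text
[ 255  211   46   43 1516] [277.8 231.7] [ 571.2 -244.    95. ] d tool [-2.2 -0.5 40.5]
[266 197   1   1   1] [266. 197.] [ 546.  -243.6   95. ] d tool [21.8 -8.1 40.6]
t 14.8 [ 569.3 -242.9  135.5] [ 1.798e+02 -1.000e-01  1.618e+02] 72.7 [ 1.9 -0.8  3.2]
[9.7, 34.0, -0.5] tw -2.61
[8.1, 34.4, -0.5] tw -2.61
[6.6, 34.7, -0.5] tw -2.61
[5.0, 35.0, -0.5] tw -2.61
[3.4, 35.1, -0.5] tw -2.61
[1.8, 35.3, -0.5] tw -2.61
[0.2, 35.3, -0.5] tw -2.61
[-1.4, 35.3, -0.5] tw -2.61
[-3.0, 35.2, -0.5] tw -2.61
[-4.6, 35.0, -0.5] tw -2.61
[-6.2, 34.8, -0.5] tw -2.61
[-7.8, 34.4, -0.5] tw -2.61
[-9.4, 34.0, -0.5] tw -2.61
[-10.9, 33.6, -0.5] tw -2.61
```

Red is released. The blob in the wrist view puts its cap at (571,-244), standing as expected. Now blue.

move_arm([
  {"gripper": 1,"translation": [7,22,-1],"twist": [0,0,-1.5]},
  {"gripper": 1,"translation": [8,35,-1],"twist": [0,0,-2.7]},
  {"gripper": 1,"translation": [6.5,35,-1],"twist": [0,0,-2.7]},
  {"gripper": 1,"translation": [5,35,-1],"twist": [0,0,-2.7]},
  {"gripper": 1,"translation": [3.5,36,-1],"twist": [0,0,-2.7]},
  {"gripper": 1,"translation": [2,36,-1],"twist": [0,0,-2.7]},
  {"gripper": 1,"translation": [0,36,-1],"twist": [0,0,-2.7]},
  {"gripper": 1,"translation": [-1.5,36,-1],"twist": [0,0,-2.7]},
])

```text
time: 15.47
tool_pos: [586.0, 31.7, 154.2]
tcp_rot: [-179.8, 0.7, -177.7]
ft_force: [1.1, -0.7, 0.6]
finger_gap: 85.5
```

```bash
python3 plan.py 8 588 251 140 198.3
```

```text
t 15.47 [586.   31.7 154.2] [-179.8    0.7 -177.7] 85.5 [ 1.1 -0.7  0.6]
[-1.4, 27.4, 1.8] tw -2.0
[-2.3, 27.3, 1.8] tw -2.0
[-3.3, 27.2, 1.8] tw -2.0
[-4.2, 27.1, 1.8] tw -2.0
[-5.1, 26.9, 1.8] tw -2.0
[-6.1, 26.7, 1.8] tw -2.0
[-7.0, 26.5, 1.8] tw -2.0
[-7.9, 26.2, 1.8] tw -2.0
```

move_arm([
  {"gripper": 1,"translation": [-1.5,34,1],"twist": [0,0.5,-2.6]},
  {"gripper": 1,"translation": [-3,34,1],"twist": [0,0,-2.6]},
  {"gripper": 1,"translation": [-4.5,34,1],"twist": [0,0,-2.5]},
  {"gripper": 1,"translation": [-6,33,1],"twist": [0,0,-2.4]},
  {"gripper": 1,"translation": [-8,29,1],"twist": [0,0,-2.2]},
  {"gripper": 1,"translation": [-9,22,1],"twist": [0,0,-1.5]},
  {"gripper": 1,"translation": [-6,11,0],"twist": [0,0,-0.8]},
  {"gripper": 1,"translation": [0,0,0],"twist": [0,0,0]},
])

```text
time: 16.13
tool_pos: [590.8, 252.1, 153.3]
tcp_rot: [-179.8, 0.5, -161.7]
ft_force: [0.1, -0.2, -0.1]
finger_gap: 85.4
```

```bash
python3 cap.py blue; python3 plan.py 1 588 251 50 198.3
```

```text
[ 258  200   44   40 1365] [279.4 219.5] [593.4 252.8  95. ] d tool [-2.6  1.2 58.2]
[ 250  164   62   50 1113] [281.4 181.5] [568.3 245.3  95. ] d tool [23.6  1.9 58. ]
t 16.18 [590.8 250.9 153.2] [-179.7    0.5 -161.8] 85.4 [-0.2 -0.6 -0. ]
[2.6, 0.9, 103.2] tw -0.11
```

move_arm([
  {"gripper": 1,"translation": [-1,1,12],"twist": [0,0.3,0]},
  {"gripper": 1,"translation": [0,0,26],"twist": [0,0,0]},
  {"gripper": 1,"translation": [0,0,28],"twist": [0,0,0]},
  {"gripper": 1,"translation": [0,0,20],"twist": [0,0,0]},
  {"gripper": 1,"translation": [0,0,8],"twist": [0,0,0]},
  {"gripper": 1,"translation": [0,0,0],"twist": [0,0,0]},
])

```text
time: 16.68
tool_pos: [594.8, 242.8, 55.7]
tcp_rot: [-179.6, 0.3, -162.5]
ft_force: [-0.7, -0.3, -0.6]
finger_gap: 85.6
```

```bash
python3 cap.py blue; python3 plan.py 1 592 252 31.5 198.3
```

```text
[ 265  250   70   63 3375] [299.5 281.1] [593.  252.4  95. ] d tool [ -1.2   9.5 -38.8]
[ 252  184   87   67 2136] [294.9 207.7] [561.8 240.   95. ] d tool [ 32.2   7.1 -38.9]
t 16.73 [594.9 242.7  56.3] [-179.6    0.3 -162.5] 85.7 [-0.3 -0.2  0.1]
[0.0, 9.7, 24.8] tw -0.78
```

move_arm([
  {"gripper": 1,"translation": [0,5,8],"twist": [0,0.3,-0.7]},
  {"gripper": 1,"translation": [0,3.5,8],"twist": [0,0,0]},
  {"gripper": 1,"translation": [0,1,5],"twist": [0,0,0]},
  {"gripper": 1,"translation": [0,0,2],"twist": [0,0,0]},
  {"gripper": 1,"translation": [0,0,0],"twist": [0,0,0]},
])

```text
time: 17.15
tool_pos: [595.4, 252.0, 36.0]
tcp_rot: [-179.6, 0.3, -161.8]
ft_force: [0.2, -0.0, -0.4]
finger_gap: 85.1
```

```bash
python3 plan.py 1 592.5 252 31.5 198.3
```

```text
t 17.15 [595.4 252.   36. ] [-179.6    0.3 -161.8] 85.1 [ 0.2 -0.  -0.4]
[2.7, 0.9, 4.5] tw -0.14
```

move_arm([
  {"gripper": 0,"translation": [2.5,0.5,4],"twist": [0,0.3,0]},
  {"gripper": 0,"translation": [0,0,1.5],"twist": [0,0,0]},
  {"gripper": 0,"translation": [0,0,0],"twist": [0,0,0]},
  {"gripper": 0,"translation": [0,0,0],"twist": [0,0,0]},
  {"gripper": 0,"translation": [0,0,0],"twist": [0,0,0]},
  {"gripper": 0,"translation": [0,0,0],"twist": [0,0,0]},
  {"gripper": 0,"translation": [0,0,0],"twist": [0,0,0]},
])

```text
time: 17.73
tool_pos: [594.5, 252.4, 32.8]
tcp_rot: [-179.5, 0.2, -161.8]
ft_force: [1.1, -0.0, -0.3]
finger_gap: 32.1
```

move_arm([
  {"gripper": 0,"translation": [0,0,-15],"twist": [0,0,0]},
  {"gripper": 0,"translation": [0,0,-30],"twist": [0,0,0]},
  {"gripper": 0,"translation": [0,0,-35],"twist": [0,0,0]},
  {"gripper": 0,"translation": [0,0,-25],"twist": [0,0,0]},
  {"gripper": 0,"translation": [0,0,-10],"twist": [0,0,0]},
])

```text
time: 18.15
tool_pos: [588.7, 251.6, 144.4]
tcp_rot: [-179.6, -0.6, -161.8]
ft_force: [1.0, 0.2, 0.5]
finger_gap: 32.4
```

```bash
python3 plan.py 14 503 -220.5 143 161.6
```

```text
t 18.15 [588.7 251.6 144.4] [-179.6   -0.6 -161.8] 32.4 [1.  0.2 0.5]
[16.3, -30.1, 0.1] tw 2.61
[14.9, -30.8, 0.1] tw 2.61
[13.5, -31.5, 0.1] tw 2.61
[12.1, -32.1, 0.1] tw 2.61
[10.6, -32.6, 0.1] tw 2.61
[9.1, -33.0, 0.1] tw 2.61
[7.6, -33.4, 0.1] tw 2.61
[6.1, -33.7, 0.1] tw 2.61
[4.5, -34.0, 0.1] tw 2.61
[3.0, -34.1, 0.1] tw 2.61
[1.4, -34.2, 0.1] tw 2.61
[-0.2, -34.3, 0.1] tw 2.61
[-1.7, -34.2, 0.1] tw 2.61
[-3.3, -34.1, 0.1] tw 2.61
```

move_arm([
  {"gripper": 0,"translation": [10,-20,0],"twist": [0,-0.5,1.5]},
  {"gripper": 0,"translation": [15,-31,0],"twist": [0,0,2.7]},
  {"gripper": 0,"translation": [13.5,-32,0],"twist": [0,0,2.7]},
  {"gripper": 0,"translation": [12,-32,0],"twist": [0,0,2.7]},
  {"gripper": 0,"translation": [10.5,-33,0],"twist": [0,0,2.7]},
  {"gripper": 0,"translation": [9,-33,0],"twist": [0,0,2.7]},
  {"gripper": 0,"translation": [7.5,-33.5,0],"twist": [0,0,2.7]},
  {"gripper": 0,"translation": [6,-34,0],"twist": [0,0,2.7]},
])

```text
time: 18.82
tool_pos: [545.9, -9.1, 145.4]
tcp_rot: [-179.9, 0.5, 177.6]
ft_force: [1.0, -0.3, -1.8]
finger_gap: 32.0
```

```bash
python3 cap.py blue; python3 plan.py 8 503 -220.5 135 161.6
```

```text
[ 240  271   81   71 4535] [279.9 305.9] [614.4 -11.5  95. ] d tool [-68.8   7.5  50.6]
[ 522  202   38   57 1665] [542.7 230.5] [570.7 180.8  95. ] d tool [-15.8 197.4  49.2]
t 18.87 [545.  -15.3 145.1] [-179.7    0.4  177.2] 32.5 [ 1.3 -4.8 -1.1]
[4.0, -25.9, 1.3] tw 1.95
[3.1, -26.0, 1.3] tw 1.95
[2.2, -26.1, 1.3] tw 1.95
[1.3, -26.1, 1.3] tw 1.95
[0.4, -26.2, 1.3] tw 1.95
[-0.5, -26.2, 1.3] tw 1.95
[-1.3, -26.1, 1.3] tw 1.95
[-2.2, -26.1, 1.3] tw 1.95
```

move_arm([
  {"gripper": 0,"translation": [4,-28,0],"twist": [0,0,2.3]},
  {"gripper": 0,"translation": [3,-33,0],"twist": [0,0,2.6]},
  {"gripper": 0,"translation": [1.5,-33,0],"twist": [0,0,2.6]},
  {"gripper": 0,"translation": [0,-32,0],"twist": [0,0,2.5]},
  {"gripper": 0,"translation": [-1.5,-29,0],"twist": [0,0,2.3]},
  {"gripper": 0,"translation": [-2,-22,0],"twist": [0,0,1.6]},
  {"gripper": 0,"translation": [-2,-12,0],"twist": [0,0,0.8]},
  {"gripper": 0,"translation": [0,0,0],"twist": [0,0,0]},
])

```text
time: 19.53
tool_pos: [505.6, -211.5, 139.4]
tcp_rot: [-179.9, 0.2, 161.6]
ft_force: [0.8, 0.6, -0.5]
finger_gap: 32.4
```

```bash
python3 plan.py 1 503 -220.5 40 161.6
```

```text
t 19.53 [ 505.6 -211.5  139.4] [-179.9    0.2  161.6] 32.4 [ 0.8  0.6 -0.5]
[-0.4, -9.3, 99.4] tw -0.0
```

move_arm([
  {"gripper": 0,"translation": [0,-6,12],"twist": [0,0,0]},
  {"gripper": 0,"translation": [0,-5,25],"twist": [0,0,0]},
  {"gripper": 0,"translation": [0,-3,28],"twist": [0,0,0]},
  {"gripper": 0,"translation": [0,0,18],"twist": [0,0,0]},
  {"gripper": 0,"translation": [0,0,8],"twist": [0,0,0]},
  {"gripper": 0,"translation": [0,0,0],"twist": [0,0,0]},
])

```text
time: 20.03
tool_pos: [502.6, -220.9, 41.1]
tcp_rot: [-180.0, 0.2, 162.0]
ft_force: [-0.2, 0.2, -0.6]
finger_gap: 32.5
```

```bash
python3 plan.py 1 503 -220.5 26 161.6
```

```text
t 20.03 [ 502.6 -220.9   41.1] [-180.     0.2  162. ] 32.5 [-0.2  0.2 -0.6]
[-0.3, 0.5, 15.1] tw 0.44
```

move_arm([
  {"gripper": 0,"translation": [0,0,4],"twist": [0,0,0.3]},
  {"gripper": 0,"translation": [0,0,5],"twist": [0,0,0]},
  {"gripper": 0,"translation": [0,0,3],"twist": [0,0,0]},
  {"gripper": 0,"translation": [0,0,1],"twist": [0,0,0]},
  {"gripper": 0,"translation": [0,0,0],"twist": [0,0,0]},
])

```text
time: 20.45
tool_pos: [504.5, -219.2, 28.8]
tcp_rot: [180.0, 0.3, 161.9]
ft_force: [0.0, -0.1, -0.9]
finger_gap: 32.4
```

```bash
python3 plan.py 1 503 -220.5 26 161.6
```

```text
t 20.45 [ 504.5 -219.2   28.8] [180.    0.3 161.9] 32.4 [ 0.  -0.1 -0.9]
[1.1, -1.7, 2.8] tw 0.34
```

move_arm([
  {"gripper": 0,"translation": [0.5,-1,2.5],"twist": [0,0,0]},
  {"gripper": 0,"translation": [0,0,1.5],"twist": [0,0,0]},
  {"gripper": 0,"translation": [0,0,0.5],"twist": [0,0,0]},
  {"gripper": 0,"translation": [0,0,0],"twist": [0,0,0]},
])

```text
time: 20.78
tool_pos: [505.5, -221.1, 26.3]
tcp_rot: [-180.0, 0.6, 161.9]
ft_force: [0.1, 0.7, -1.4]
finger_gap: 31.8
```

move_arm([
  {"gripper": 0,"translation": [1,0,1],"twist": [0,0,0]},
  {"gripper": 0,"translation": [0,0,0.5],"twist": [0,0,0]},
  {"gripper": 0.75,"translation": [0,0,0],"twist": [0,0,0]},
  {"gripper": 0.75,"translation": [0,0,0],"twist": [0,0,0]},
  {"gripper": 0.75,"translation": [0,0,0],"twist": [0,0,0]},
  {"gripper": 0.75,"translation": [0,0,0],"twist": [0,0,0]},
  {"gripper": 0.75,"translation": [0,0,0],"twist": [0,0,0]},
])

```text
time: 21.37
tool_pos: [504.9, -221.3, 25.4]
tcp_rot: [-179.9, 0.6, 161.9]
ft_force: [-0.9, 0.5, 0.3]
finger_gap: 64.1
```

move_arm([
  {"gripper": 0.75,"translation": [0,0,-12],"twist": [0,0,0]},
  {"gripper": 0.75,"translation": [0,0,-25],"twist": [0,0,0]},
  {"gripper": 0.75,"translation": [0,0,-30],"twist": [0,0,0]},
  {"gripper": 0.85,"translation": [0,0,-25],"twist": [0,0,0]},
  {"gripper": 0.85,"translation": [0,0,-15],"twist": [0,0,0]},
])

```text
time: 21.78
tool_pos: [499.7, -218.6, 133.7]
tcp_rot: [179.9, 0.0, 161.9]
ft_force: [1.2, -0.7, -0.2]
finger_gap: 72.2
```

```bash
python3 cap.py blue; python3 plan.py 15 658 274 145 198.3
```

```text
[ 257  209   46   42 1477] [279.5 229.8] [ 502.7 -218.9   95. ] d tool [-0.7  0.9 42.2]
t 21.83 [ 501.5 -219.5  137.2] [180.    0.3 161.9] 72.6 [ 1.5 -0.3  2.7]
[0.3, 34.5, -0.5] tw -2.43
[-1.2, 34.5, -0.5] tw -2.43
[-2.6, 34.4, -0.5] tw -2.43
[-4.1, 34.3, -0.5] tw -2.43
[-5.5, 34.1, -0.5] tw -2.43
[-7.0, 33.8, -0.5] tw -2.43
[-8.4, 33.5, -0.5] tw -2.43
[-9.8, 33.1, -0.5] tw -2.43
[-11.2, 32.7, -0.5] tw -2.43
[-12.6, 32.1, -0.5] tw -2.43
[-13.9, 31.6, -0.5] tw -2.43
[-15.2, 31.0, -0.5] tw -2.43
[-16.5, 30.3, -0.5] tw -2.43
[-17.8, 29.6, -0.5] tw -2.43
[-19.0, 28.8, -0.5] tw -2.43
```

Blue is in its bay, with its cap at (503,-219). Now yellow.

move_arm([
  {"gripper": 1,"translation": [0,22,-1],"twist": [0,0,-1.5]},
  {"gripper": 1,"translation": [-1,35,-1],"twist": [0,0,-2.6]},
  {"gripper": 1,"translation": [-2.5,36,-1],"twist": [0,0,-2.6]},
  {"gripper": 1,"translation": [-4,36,-1],"twist": [0,0,-2.6]},
  {"gripper": 1,"translation": [-5.5,36,-1],"twist": [0,0,-2.6]},
  {"gripper": 1,"translation": [-7,36,-1],"twist": [0,0,-2.6]},
  {"gripper": 1,"translation": [-8.5,36,-1],"twist": [0,0,-2.6]},
  {"gripper": 1,"translation": [-10,35,-1],"twist": [0,0,-2.6]},
])

```text
time: 22.5
tool_pos: [589.3, 45.0, 157.5]
tcp_rot: [-179.4, 1.1, -178.3]
ft_force: [0.5, 0.0, 0.7]
finger_gap: 85.3
```

```bash
python3 plan.py 8 659 274 145 198.3
```

```text
t 22.5 [589.3  45.  157.5] [-179.4    1.1 -178.3] 85.3 [0.5 0.  0.7]
[-9.6, 28.3, 1.6] tw -2.07
[-10.6, 28.0, 1.6] tw -2.07
[-11.6, 27.6, 1.6] tw -2.07
[-12.6, 27.1, 1.6] tw -2.07
[-13.6, 26.7, 1.6] tw -2.07
[-14.5, 26.2, 1.6] tw -2.07
[-15.4, 25.6, 1.6] tw -2.07
[-16.4, 25.0, 1.6] tw -2.07
```

move_arm([
  {"gripper": 1,"translation": [-11,34,1],"twist": [-0.5,1,-2.6]},
  {"gripper": 1,"translation": [-13,34,1],"twist": [0,0,-2.6]},
  {"gripper": 1,"translation": [-14,34,1],"twist": [0,0,-2.5]},
  {"gripper": 1,"translation": [-16,32,1],"twist": [0,0,-2.4]},
  {"gripper": 1,"translation": [-16,28,1],"twist": [0,0,-2.3]},
  {"gripper": 1,"translation": [-15,22,1],"twist": [0,0,-1.8]},
  {"gripper": 1,"translation": [-9,12,0],"twist": [0,0,-0.8]},
  {"gripper": 1,"translation": [0,0,0],"twist": [0,0,0]},
])

```text
time: 23.17
tool_pos: [655.4, 274.5, 158.5]
tcp_rot: [-180.0, 0.4, -161.9]
ft_force: [0.2, 0.4, 0.1]
finger_gap: 85.1
```

```bash
python3 cap.py yellow; python3 plan.py 1 659 274 55 198.3
```

```text
[255 201  42  41 398] [278.5 227.6] [662.5 273.7  95. ] d tool [-6.7 -1.9 63.5]
[252 168  58  49 227] [281.8 182.6] [637.3 269.4  95. ] d tool [18.6  1.9 63.4]
t 23.22 [655.1 273.3 158.5] [-180.     0.4 -162. ] 85.3 [-0.  -0.6  0.4]
[-3.9, -0.5, 103.5] tw -0.26
```

move_arm([
  {"gripper": 1,"translation": [-3,4,12],"twist": [0,0.3,-0.3]},
  {"gripper": 1,"translation": [-2,3,26],"twist": [0,0,-0.3]},
  {"gripper": 1,"translation": [0,1,28],"twist": [0,0,0]},
  {"gripper": 1,"translation": [0,0,20],"twist": [0,0,0]},
  {"gripper": 1,"translation": [0,0,8],"twist": [0,0,0]},
  {"gripper": 1,"translation": [0,0,0],"twist": [0,0,0]},
])

```text
time: 23.72
tool_pos: [659.2, 278.0, 62.5]
tcp_rot: [-179.9, 0.2, -161.7]
ft_force: [-0.8, 0.5, -0.5]
finger_gap: 85.4
```

```bash
python3 cap.py yellow; python3 plan.py 1 661 274 31.5 198.3
```

```text
[ 235  242   67   61 2919] [268.6 274.2] [661.  273.1  95. ] d tool [ -0.3  -5.2 -31.8]
[234 179  85  70 681] [279.  203.9] [630.3 267.1  95. ] d tool [ 30.8  -1.2 -31.9]
t 23.77 [659.3 277.9  63.2] [-179.9    0.2 -161.7] 85.3 [ 0.1  0.6 -1. ]
[-0.4, -4.3, 31.7] tw 0.03
```

View pics/c.png

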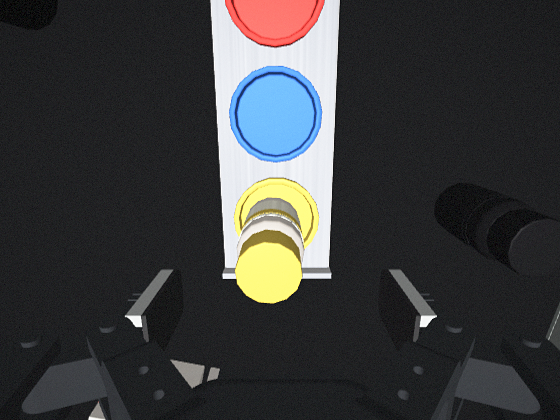

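The yellow cap is at px (269,272), between the jaws. The red and blue cups are empty. I descend with a 5 mm correction sideways.

move_arm([
  {"gripper": 1,"translation": [0,-2,9],"twist": [0,0.2,0]},
  {"gripper": 1,"translation": [0,-1,10],"twist": [0,0,0]},
  {"gripper": 1,"translation": [0,0,7],"twist": [0,0,0]},
  {"gripper": 1,"translation": [0,0,3],"twist": [0,0,0]},
  {"gripper": 1,"translation": [0,0,0],"twist": [0,0,0]},
])

```text
time: 24.18
tool_pos: [664.0, 273.9, 37.1]
tcp_rot: [-179.9, 0.4, -161.8]
ft_force: [-1.7, 0.0, 0.0]
finger_gap: 85.5
```

```bash
python3 plan.py 1 661 273.5 31.5 198.3
```

```text
t 24.18 [664.  273.9  37.1] [-179.9    0.4 -161.8] 85.5 [-1.7  0.   0. ]
[3.0, 0.5, 5.6] tw -0.1
```

move_arm([
  {"gripper": 0,"translation": [3,0.5,5],"twist": [0,0.3,0]},
  {"gripper": 0,"translation": [0,0,2],"twist": [0,0,0]},
  {"gripper": 0,"translation": [0,0,0],"twist": [0,0,0]},
  {"gripper": 0,"translation": [0,0,0],"twist": [0,0,0]},
  {"gripper": 0,"translation": [0,0,0],"twist": [0,0,0]},
  {"gripper": 0,"translation": [0,0,0],"twist": [0,0,0]},
  {"gripper": 0,"translation": [0,0,0],"twist": [0,0,0]},
])

```text
time: 24.77
tool_pos: [662.2, 274.4, 31.9]
tcp_rot: [-179.9, 0.3, -161.8]
ft_force: [0.5, 0.0, -0.3]
finger_gap: 32.9
```

move_arm([
  {"gripper": 0,"translation": [0,0,-15],"twist": [0,0,0]},
  {"gripper": 0,"translation": [0,0,-30],"twist": [0,0,0]},
  {"gripper": 0,"translation": [0,0,-35],"twist": [0,0,0]},
  {"gripper": 0,"translation": [0,0,-25],"twist": [0,0,0]},
  {"gripper": 0,"translation": [0,0,-10],"twist": [0,0,0]},
])

```text
time: 25.18
tool_pos: [657.3, 273.2, 148.1]
tcp_rot: [-179.9, -0.3, -161.8]
ft_force: [1.2, 0.2, 0.4]
finger_gap: 33.2
```

```bash
python3 plan.py 15 437 -198 143 161.6
```

```text
t 25.18 [657.3 273.2 148.1] [-179.9   -0.3 -161.8] 33.2 [1.2 0.2 0.4]
[23.8, -25.2, 0.3] tw 2.44
[22.7, -26.2, 0.3] tw 2.44
[21.5, -27.2, 0.3] tw 2.44
[20.4, -28.1, 0.3] tw 2.44
[19.2, -28.9, 0.3] tw 2.44
[17.9, -29.7, 0.3] tw 2.44
[16.6, -30.4, 0.3] tw 2.44
[15.3, -31.1, 0.3] tw 2.44
[14.0, -31.7, 0.3] tw 2.44
[12.6, -32.3, 0.3] tw 2.44
[11.2, -32.8, 0.3] tw 2.44
[9.8, -33.3, 0.3] tw 2.44
[8.4, -33.7, 0.3] tw 2.44
[6.9, -34.0, 0.3] tw 2.44
[5.5, -34.2, 0.3] tw 2.44
```

move_arm([
  {"gripper": 0,"translation": [16,-17,0],"twist": [0,-0.3,1.5]},
  {"gripper": 0,"translation": [23,-27,0],"twist": [0,0,2.6]},
  {"gripper": 0,"translation": [22,-28,0],"twist": [0,0,2.6]},
  {"gripper": 0,"translation": [21,-29,0],"twist": [0,0,2.6]},
  {"gripper": 0,"translation": [19,-30,0],"twist": [0,0,2.6]},
  {"gripper": 0,"translation": [18,-30.5,0],"twist": [0,0,2.6]},
  {"gripper": 0,"translation": [17,-31,0],"twist": [0,0,2.6]},
  {"gripper": 0,"translation": [15.5,-32,0],"twist": [0,0,2.6]},
])

```text
time: 25.85
tool_pos: [545.0, 25.1, 155.3]
tcp_rot: [179.8, 0.9, 178.3]
ft_force: [0.7, -0.7, 0.0]
finger_gap: 33.1
```

```bash
python3 plan.py 8 437 -198 140 161.6
```

```text
t 25.85 [545.   25.1 155.3] [179.8   0.9 178.3] 33.1 [ 0.7 -0.7  0. ]
[12.7, -28.3, 1.9] tw 2.09
[11.6, -28.7, 1.9] tw 2.09
[10.6, -29.1, 1.9] tw 2.09
[9.5, -29.5, 1.9] tw 2.09
[8.4, -29.8, 1.9] tw 2.09
[7.3, -30.1, 1.9] tw 2.09
[6.2, -30.3, 1.9] tw 2.09
[5.1, -30.6, 1.9] tw 2.09
```

move_arm([
  {"gripper": 0,"translation": [14,-33,1],"twist": [0,0.4,2.6]},
  {"gripper": 0,"translation": [12.5,-34,1],"twist": [0,0.4,2.6]},
  {"gripper": 0,"translation": [11,-35,1],"twist": [0,0,2.5]},
  {"gripper": 0,"translation": [10,-35,1],"twist": [0,0,2.5]},
  {"gripper": 0,"translation": [8,-33,1],"twist": [0,0,2.3]},
  {"gripper": 0,"translation": [6,-27,1],"twist": [0,0,1.6]},
  {"gripper": 0,"translation": [4,-16,0],"twist": [0,0,0.8]},
  {"gripper": 0,"translation": [0,0,0],"twist": [0,0,0]},
])

```text
time: 26.52
tool_pos: [438.4, -189.7, 149.8]
tcp_rot: [179.9, 0.2, 162.2]
ft_force: [0.4, -0.4, -0.2]
finger_gap: 33.1
```

```bash
python3 plan.py 1 437 -198 40 161.6
```

```text
t 26.52 [ 438.4 -189.7  149.8] [179.9   0.2 162.2] 33.1 [ 0.4 -0.4 -0.2]
[-1.2, -8.4, 109.8] tw 0.62
```

move_arm([
  {"gripper": 0,"translation": [0,-6,12],"twist": [0,0,0.3]},
  {"gripper": 0,"translation": [0,-5,26],"twist": [0,0,0.3]},
  {"gripper": 0,"translation": [0,-2,30],"twist": [0,0,0]},
  {"gripper": 0,"translation": [0,0,22],"twist": [0,0,0]},
  {"gripper": 0,"translation": [0,0,10],"twist": [0,0,0]},
  {"gripper": 0,"translation": [0,0,0],"twist": [0,0,0]},
])

```text
time: 27.02
tool_pos: [437.2, -202.0, 45.8]
tcp_rot: [179.9, 0.6, 161.7]
ft_force: [0.5, -0.0, -1.0]
finger_gap: 33.4
```

```bash
python3 plan.py 1 437 -198 25 161.6
```

```text
t 27.02 [ 437.2 -202.    45.8] [179.9   0.6 161.7] 33.4 [ 0.5 -0.  -1. ]
[1.4, 3.7, 20.8] tw 0.05
```

move_arm([
  {"gripper": 0,"translation": [0,2,6],"twist": [0,0.3,0]},
  {"gripper": 0,"translation": [0,1,6],"twist": [0,0,0]},
  {"gripper": 0,"translation": [0,0,4],"twist": [0,0,0]},
  {"gripper": 0,"translation": [0,0,1],"twist": [0,0,0]},
  {"gripper": 0,"translation": [0,0,0],"twist": [0,0,0]},
])

```text
time: 27.43
tool_pos: [440.7, -197.9, 29.6]
tcp_rot: [179.9, 0.4, 161.8]
ft_force: [0.8, -0.2, 0.0]
finger_gap: 32.8
```

```bash
python3 plan.py 1 437 -198 25 161.6
```

```text
t 27.43 [ 440.7 -197.9   29.6] [179.9   0.4 161.8] 32.8 [ 0.8 -0.2  0. ]
[3.5, -1.3, 4.6] tw 0.24
```

move_arm([
  {"gripper": 0,"translation": [3,-1,3],"twist": [0,0.3,0]},
  {"gripper": 0,"translation": [1,0,2],"twist": [0,0,0]},
  {"gripper": 0,"translation": [0,0,1],"twist": [0,0,0]},
  {"gripper": 0,"translation": [0,0,0],"twist": [0,0,0]},
])

```text
time: 27.77
tool_pos: [438.0, -198.6, 25.2]
tcp_rot: [179.9, 0.3, 161.8]
ft_force: [-0.0, 0.3, -0.8]
finger_gap: 33.2
```

move_arm([
  {"gripper": 0,"translation": [0,0,1],"twist": [0,0,0]},
  {"gripper": 0,"translation": [0,0,0],"twist": [0,0,0]},
  {"gripper": 0.75,"translation": [0,0,0],"twist": [0,0,0]},
  {"gripper": 0.75,"translation": [0,0,0],"twist": [0,0,0]},
  {"gripper": 0.75,"translation": [0,0,0],"twist": [0,0,0]},
  {"gripper": 0.75,"translation": [0,0,0],"twist": [0,0,0]},
  {"gripper": 0.75,"translation": [0,0,0],"twist": [0,0,0]},
])

```text
time: 28.35
tool_pos: [438.5, -199.2, 25.0]
tcp_rot: [179.9, 0.4, 161.8]
ft_force: [0.4, -0.6, 0.2]
finger_gap: 64.2
```

move_arm([
  {"gripper": 0.75,"translation": [0,0,-12],"twist": [0,0,0]},
  {"gripper": 0.75,"translation": [0,0,-25],"twist": [0,0,0]},
  {"gripper": 0.75,"translation": [0,0,-35],"twist": [0,0,0]},
  {"gripper": 0.75,"translation": [0,0,-35],"twist": [0,0,0]},
  {"gripper": 0.75,"translation": [0,5,-25],"twist": [0,0,0]},
  {"gripper": 0.75,"translation": [5,20,-10],"twist": [0,0,0]},
  {"gripper": 0.75,"translation": [5,30,0],"twist": [0,0,0]},
  {"gripper": 0.75,"translation": [0,10,0],"twist": [0,0,0]},
])

```text
time: 29.02
tool_pos: [447.0, -133.5, 179.9]
tcp_rot: [179.9, 0.4, 161.5]
ft_force: [-0.1, 0.9, -0.6]
finger_gap: 64.0
```

Run:
```python
from h import *
q=snap('scene');t=snap('top');s=r.sense();print(s['time'],s['tool_pos'],s['ft_force'])
b=cv2.resize(q['pixels'][140:320,50:230],None,fx=2.2,fy=2.2);a=cv2.resize(t['pixels'][130:300,340:440],None,fx=3.3,fy=3.3)
c=np.zeros((580,800,3),np.uint8);c[:b.shape[0],:b.shape[1]]=b;c[:a.shape[0],420:420+a.shape[1]]=a
cv2.imwrite('pics/end.png',c[:,:,::-1])
from m import blobs
for col in('green','red','blue','yellow'):
    print(col,[(ce,ray(q,*ce,77).round(0)[:2]) for ce,st in blobs(q,col) if ce[0]<230 and 150<ce[1]<310])
```

```text
29.1167 [ 447.09354164 -134.60452403  179.15180935] [-0.06972293  1.01515556 -0.16843044]
green [([93.0, 254.9], array([ 635., -272.]))]
red [([115.3, 226.9], array([ 570., -249.])), ([122.5, 246.2], array([ 617., -225.]))]
blue [([136.1, 200.9], array([ 501., -224.])), ([143.0, 219.8], array([ 553., -201.]))]
yellow [([152.8, 178.1], array([ 433., -204.])), ([158.4, 196.2], array([ 489., -183.]))]
```

View pics/end.png

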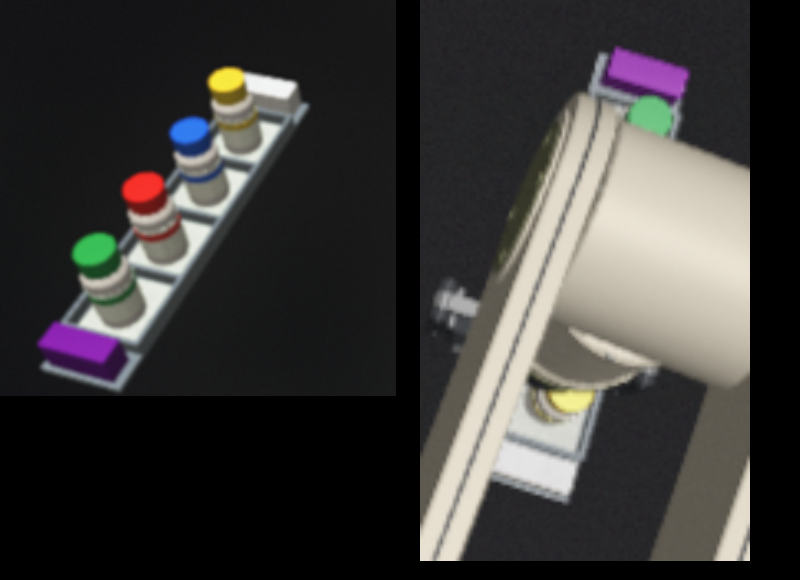

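All four stand upright, in the order green, red, blue, yellow from the purple block. The caps read within about 5 mm of the bay centres in the same camera, and the gripper is clear. Handing in.

```bash
python3 -c "
from bench import r
print(r.hand_in(), r.sense()['time'])"
```

```text
the job is handed in; nothing more can be done
the job is handed in; nothing more can be done
```

I moved all four bottles, in queue order, into the inspection rack and handed the job in at about 29 s of the 112 s allowed. From the purple block outward the order is green, red, blue, yellow. No verdict was reported.

- **Position:** the last scene image showed every bottle upright in its own bay. The caps were within about 5 mm of the bay centres, against limits of 15 mm across the row and 16 mm along it.
- **Clear of the robot:** the gripper was open and well above the rack, with the wrist force near zero.
- **Disagreements:**
  - The pads ended up on the caps (gap about 33 mm) instead of the bodies, higher than the stated tool geometry suggested. I set release heights from each grasp's own TCP height, so this should not affect how the bottles stand.
  - The scene and wrist views disagreed by about 4 mm across the row, which is within the limits.
- **Not checked:** in the last top view the arm hid the middle of the rack, so red and blue were confirmed only in the scene view and in wrist-camera measurements after release. I judged the seating height on the bay floors from TCP height and that scene image, not measured directly.

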